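Charge the vibratory tumbler with media and start it

TASK

Charge the polishing tumbler and set it running: hold the steel jug over the tumbler's bowl and tip all eight white ceramic pieces into it, stand the empty jug back upright on the bench, and set the lid on the bowl so that it sits level and fully home on the rim. Only then push the lever on the tumbler's console right across to on. Set the jug and the lid down rather than letting them drop, and leave the little copper bowl where it is.

Things in the scene. Friction and masses are not known exactly. Their poses are not given: they have to be found in the camera images.
- tumbler: small vibratory polishing tumbler, fixed: a round grey drum (radius 90 mm, 74 mm high) with a grey console box on one side and an open black bowl on springs above the drum. Origin on the bench under the bowl's axis, z up. Its -x axis points along the console, which is 110 mm wide (y -55 to +55), 62 mm high and ends at x = -220 mm
- bowl_rim (a point): centre of the black bowl's mouth, level with its rim, 175 mm above the bench; axes as the tumbler's. Bowl: outer radius 90 mm at the rim, inner about 83 mm there and 65 mm at the floor, floor 77 mm below the rim, with a cone 32 mm high (foot radius 22 mm) in its middle. Two loose copper discs (32 x 6 mm), the work to be polished, lie in it already
- switch (a joint): on/off lever: a steel bat 34 mm long with a round tip (11 mm) on top of the console, pivot 175 mm from the bowl's axis along the tumbler's -x, 64 mm above the bench. Value in rad: 0 = off, leaning 24 degrees to the tumbler's -y side; 0.84 = fully on, leaning 24 degrees to its +y side. It stays where it is left; 1 to 2 N at the tip moves it
- switch_tip (a point): centre of the round tip of the on/off lever, about 95 mm above the bench
- jug: open steel jug, 130 g, 78 mm high, flared: outer radius 30 mm at the foot, 43 mm at the rim, wall 3 mm, no spout. Origin at the centre of its underside, z up; its +x axis points to the strap handle, whose upright bar (10 mm along x, 14 mm along y, from 16 to 70 mm up) stands 78 mm from the jug's axis. It holds the eight ceramic pieces, filled to about 55 mm
- jug_grip (a point): middle of the handle's upright bar, 48 mm above the jug's foot: pinched across its 14 mm width (the jug's y axis); axes as those of the jug
- lid: round grey plastic lid of the bowl, 220 g, on the bench right way up: flange radius 94 mm, 6 mm thick; under it a bevelled spigot, radius 76 mm, 10 mm deep; black knob on top. Origin at the centre of the spigot's underside, z up. Seated, the flange lies on the bowl's rim (origin 10 mm below the rim) and the spigot hangs in the bowl with about 7 mm play
- lid_knob (a point): middle of the round head of the lid's knob (diameter 30 mm, 22 mm high), 45 mm above the lid's origin
- copper_bowl: small empty copper bowl, 104 mm wide, 45 mm high; a bystander. Origin under its centre
- media0: white ceramic polishing piece 1 of 8, alike: a triangular prism with sides of 21 mm and 16 mm thick, 10 g, smooth, loose in the jug at the start. Origin at the centre of one triangular face, z along the prism's axis
- media1: white ceramic polishing piece 2 of 8, alike: a triangular prism with sides of 21 mm and 16 mm thick, 10 g, smooth, loose in the jug at the start. Origin at the centre of one triangular face, z along the prism's axis
- media2: white ceramic polishing piece 3 of 8, alike: a triangular prism with sides of 21 mm and 16 mm thick, 10 g, smooth, loose in the jug at the start. Origin at the centre of one triangular face, z along the prism's axis
- media3: white ceramic polishing piece 4 of 8, alike: a triangular prism with sides of 21 mm and 16 mm thick, 10 g, smooth, loose in the jug at the start. Origin at the centre of one triangular face, z along the prism's axis
- media4: white ceramic polishing piece 5 of 8, alike: a triangular prism with sides of 21 mm and 16 mm thick, 10 g, smooth, loose in the jug at the start. Origin at the centre of one triangular face, z along the prism's axis
- media5: white ceramic polishing piece 6 of 8, alike: a triangular prism with sides of 21 mm and 16 mm thick, 10 g, smooth, loose in the jug at the start. Origin at the centre of one triangular face, z along the prism's axis
- media6: white ceramic polishing piece 7 of 8, alike: a triangular prism with sides of 21 mm and 16 mm thick, 10 g, smooth, loose in the jug at the start. Origin at the centre of one triangular face, z along the prism's axis
- media7: white ceramic polishing piece 8 of 8, alike: a triangular prism with sides of 21 mm and 16 mm thick, 10 g, smooth, loose in the jug at the start. Origin at the centre of one triangular face, z along the prism's axis
Mind the look-alikes: they are no part of the job. Of the things that look like the lid, the larger one is meant. Leave any blue look-alike of the jug alone.

How it is judged:
By the outcome, as a careful person would: the job done as asked, in the order asked, and still so for the second after the job is handed in, with the robot touching nothing.
It also fails if it takes over 72 s, if anything falls off the work surface, if the arm or the gripper's body presses on something with over 40 N, if the wrist force passes 120 N, or if a joint passes its speed limit or range.

ROBOT

A 6-joint arm with a two-finger parallel gripper is mounted at the origin on the work surface. World frame = base frame: x ahead of the robot, y to its left, z up, the work surface at z = 0. Lengths are in mm, angles in degrees, forces in N, time in s.
With the tool pointing down it reaches from about 300 to 850 mm from the base axis. Payload 4.2 kg.
Tool frame: the origin (TCP) lies midway between the tips of the shut fingers; the grasp point (between the pads) lies 19 mm behind it (env.tcp_to_grasp is the distance from the TCP to the grasp point, in mm); z points along the fingers, x is the direction in which the jaws open and shut, and the axes are right-handed (so a half turn about z gives the same grasp; the last joint's range is limited). The gripper opens to 91 mm and grips with 3 to 60 N. Pads are 32 mm wide; open, the fingers measure 118 mm over their backs; the gripper's body (76 mm by 178 mm) begins 60 mm behind the grasp point.
Start: joints at [63.025, 18.312, 89.639, -0, 72.044, -1.146], TCP at [250.524, 517.572, 213.976] pointing down, gripper open.
Joint ranges: [-177.97, 177.97], [-48.28, 115.42], [12.27, 149.76], [-77.06, 257.06], [2.81, 150.46], [-146.56, 146.56]. Speed limits (degrees/s): [147.25, 147.25, 180, 180, 180, 180].

INTERFACE

Orientations are given as [roll, pitch, yaw] about the fixed x, y, z axes, in that order (R = Rz(yaw) Ry(pitch) Rx(roll)).
In Python, from workcell import env gives the robot as it stands.
- The arm moves only by the tool drive_tool, never from a script. Its argument "motion" is a list of rows, each a list of 2 entries, a list of its own where there are three numbers: the shift along the world's x, y, z in m, then the turn, a rotation vector about the world's x, y, z in rad. In form: [[[dx, dy, dz], [wx, wy, wz]], ...]. A call has exactly 10 rows; each row shifts and turns the commanded pose from where the row before left it; what a row does not reach is not made up. A row lasts 1/12 s, in which the tool goes at most 41.7 mm and 7.16 degrees, less where a joint would pass 70% of its speed; a pose out of reach is approached as far as the arm can. A call is refused whole if a number of a shift passes 0.0417 or a number of a turn 0.125, either way. A call with a gripper value outside its range is refused whole. "claw" is the opening, from 0 (shut) to 1 (fully open), set as the call begins (left out, the last holds). The fingers move at their own pace and stop on an object; "force" is the grip in N (left out, the last holds). Time passes only in rows, so rows that do not move let the fingers close, or fill a call up. It gives the time, the measured TCP pose, the force and the opening at its end, in the units of the state.
- env.state(): the state, without advancing time (a new reading comes with each control period).
- env.grab_frame(name): name is "scene" or "top" or "wrist"; returns the picture (480x640x3 uint8, red, green, blue); there is no depth.
- env.camera_params(name): a dict with "fov_y" (degrees; the focal length in pixels is half the picture's height over the tangent of half this angle, whatever the lens; pixels are square), "cx", "cy" (the principal point, pixels), "pose" (4x4, takes a point from camera to world coordinates). Camera axes: x right, y down, z forward; pixel columns grow to the right and rows downward; lengths in mm; the calibration is good to about 2 mm. A picture is of the moment at which its call begins: read the wrist's pose just before it. camera_params takes no time and is no camera call; for the wrist camera it gives the pose at the moment of the call.
- env.job_done(): hands the job in, once; it reports no verdict.
The state is a dict: "time_s": time; "qpos": joint angles; "qvel": joint speeds; "effort": joint torques, N m; "ee_pos": TCP position; "ee_rot": TCP orientation; "force": force on the tool from outside, world axes, zero at the start; "torque": the same for the moment, N m; "gripper_width": finger opening in mm.
Only numpy, scipy, OpenCV 4.12 (cv2) and the standard library are available. Lean on these libraries where they do the work, as an engineer would, in place of code of your own. Each camera call takes 0.05 s, during which the arm holds its last target.

## Working session

There is one attempt and no reset: what is moved stays moved. The work goes in short steps, Python scripts to look and compute and a tool call to move; the robot and the scene stay as the last step left them, time stands still between calls to the robot, and variables do not carry over. Pictures are saved under pics/ and viewed, and the job is handed in when it is done.

Besides the shell and the picture viewer there is one more tool, called after "Emit:" by a JSON object that holds its "name" and its "arguments". drive_tool: Moves the arm, as the interface text tells. Its arguments: {"type":"object","properties":{"motion":{"type":"array","items":{"type":"array"}},"claw":{"type":"number"},"force":{"type":"number"}},"required":["motion"]}

```bash
ls; mkdir -p pics; python3 - <<'E'
from workcell import env
import cv2,numpy as np
print(env.state())
for n in ["scene","top","wrist"]:
    p=env.camera_params(n); print(n,p)
    cv2.imwrite(f"pics/{n}0.png",env.grab_frame(n)[:,:,::-1])
E
```

```text
pics
{'time_s': 0.0, 'qpos': array([ 6.30259466e+01,  1.83514381e+01,  8.97054595e+01, -1.02190676e-03,
        7.20437340e+01, -1.14712520e+00]), 'qvel': array([-0.04368564,  0.06344803,  0.08196007,  0.01073336, -0.0688808 ,
        0.01743036]), 'effort': array([ 1.34258138e-03, -4.12469029e+01, -2.31977302e+01,  7.26706395e-02,
        4.58222092e-02, -1.45731719e-04]), 'ee_pos': array([250.29055746, 517.11420457, 213.12872855]), 'ee_rot': array([-1.79998957e+02,  1.00630946e-01,  6.41733886e+01]), 'force': array([ 0.21734624, -0.69429984,  0.18325038]), 'torque': array([-0.00207695,  0.00659766, -0.02009318]), 'gripper_width': 91.05077558322347}
scene {'fov_y': 48.28080372763287, 'cx': 318.2974289099238, 'cy': 239.7590769838822, 'pose': array([[ 4.22972752e-02,  7.57281458e-01, -6.51717526e-01,
         1.49386124e+03],
       [ 9.99085336e-01, -3.61587417e-02,  2.28262126e-02,
        -3.95919711e+00],
       [-6.27941815e-03, -6.52086910e-01, -7.58118217e-01,
         1.23010551e+03],
       [ 0.00000000e+00,  0.00000000e+00,  0.00000000e+00,
         1.00000000e+00]])}
top {'
[... 164 characters left out ...]
27e+02],
       [-9.99687025e-01,  9.30033935e-03, -2.32240361e-02,
         4.03682034e+01],
       [ 2.22880383e-02, -9.05174364e-02, -9.95645437e-01,
         1.39037688e+03],
       [ 0.00000000e+00,  0.00000000e+00,  0.00000000e+00,
         1.00000000e+00]])}
wrist {'fov_y': 65.02722957578577, 'cx': 317.5271888296857, 'cy': 246.3210460509897, 'pose': array([[ 4.36240439e-01,  8.68715186e-01,  2.34580914e-01,
         1.84335598e+02],
       [ 8.99830137e-01, -4.21137349e-01, -1.13793927e-01,
         5.50201120e+02],
       [-6.37281786e-05,  2.60724489e-01, -9.65413247e-01,
         3.83527231e+02],
       [ 0.00000000e+00,  0.00000000e+00,  0.00000000e+00,
         1.00000000e+00]])}
```

View pics/scene0.png

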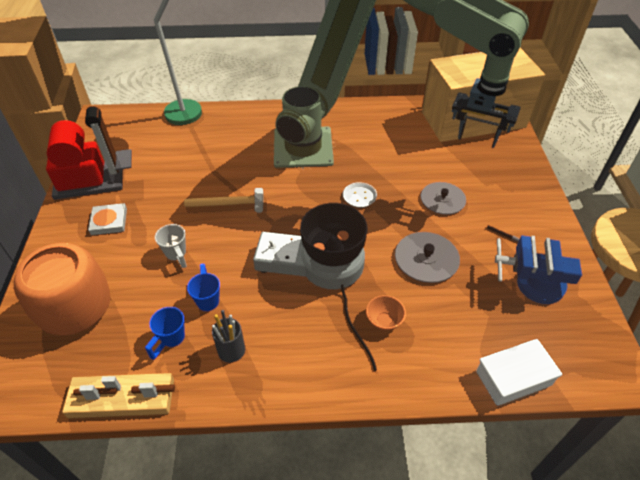

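View pics/top0.png

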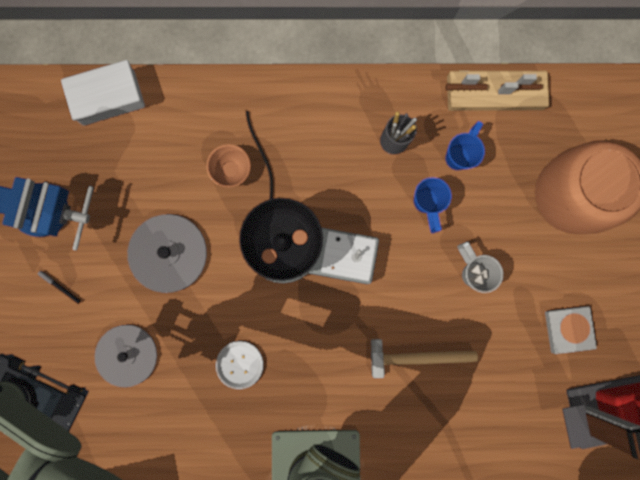

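View pics/wrist0.png

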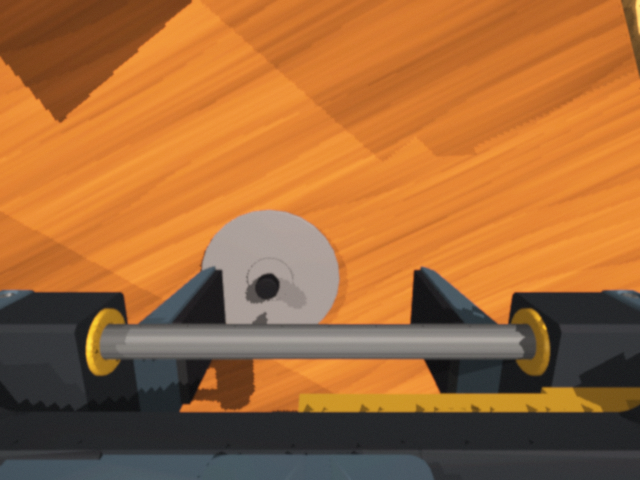

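Lid candidates: the large grey disc (top 167,253 / scene 427,256) and a small one (top 126,356 / scene 443,198), so I take the large one. Jug candidates: the steel one with white pieces (top 483,272 / scene 172,243) and blue ones (top 432,196 and 465,151), so I take the steel one. Next, close crops.

```bash
cat > h.py <<'E'
import numpy as np,cv2
from workcell import env
def cam(n):
    p=env.camera_params(n); f=240/np.tan(np.radians(p["fov_y"]/2)); return f,p["cx"],p["cy"],np.array(p["pose"])
def ray(c,u,v):
    f,cx,cy,T=c; d=T[:3,:3]@np.array([(u-cx)/f,(v-cy)/f,1]); return T[:3,3],d/np.linalg.norm(d)
def onz(c,u,v,z):
    o,d=ray(c,u,v); return o+d*(z-o[2])/d[2]
def tri(*obs):
    A=np.zeros((3,3));b=np.zeros(3);R=[ray(*o) for o in obs]
    for o,d in R:
        M=np.eye(3)-np.outer(d,d);A+=M;b+=M@o
    p=np.linalg.solve(A,b); return p,[round(float(np.linalg.norm((np.eye(3)-np.outer(d,d))@(p-o))),1) for o,d in R]
def proj(c,P):
    f,cx,cy,T=c; q=T[:3,:3].T@(np.asarray(P)-T[:3,3]); return f*q[0]/q[2]+cx,f*q[1]/q[2]+cy
def crop(img,u,v,w,h,s,name):
    c=img[max(0,v-h):v+h,max(0,u-w):u+w]
    cv2.imwrite(name,cv2.resize(c,None,fx=s,fy=s,interpolation=cv2.INTER_CUBIC))
E
python3 - <<'E'
import cv2,numpy as np
from h import *
t=cv2.imread("pics/top0.png");s=cv2.imread("pics/scene0.png")
a=[(t,483,272,40,30),(s,172,243,40,30),(t,320,240,80,60),(s,310,245,80,60),(t,167,253,60,45),(s,427,256,60,45)]
rows=[]
ims=[cv2.resize(i[v-h:v+h,u-w:u+w],(400,300),interpolation=cv2.INTER_CUBIC) for i,u,v,w,h in a]
cv2.imwrite("pics/c1.png",np.vstack([np.hstack(ims[:2]),np.hstack(ims[4:6])]))
cv2.imwrite("pics/c2.png",np.hstack(ims[2:4]))
E
```

```text
(no output)
```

View pics/c1.png

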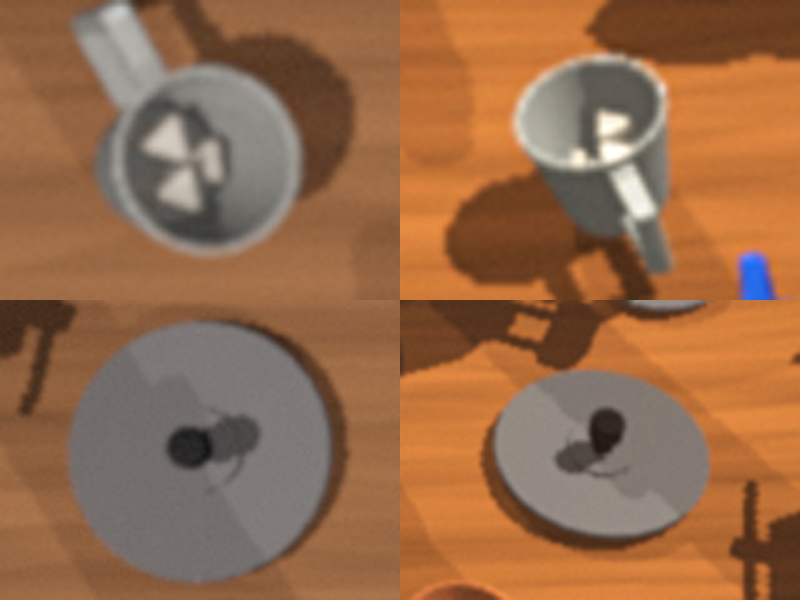

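View pics/c2.png

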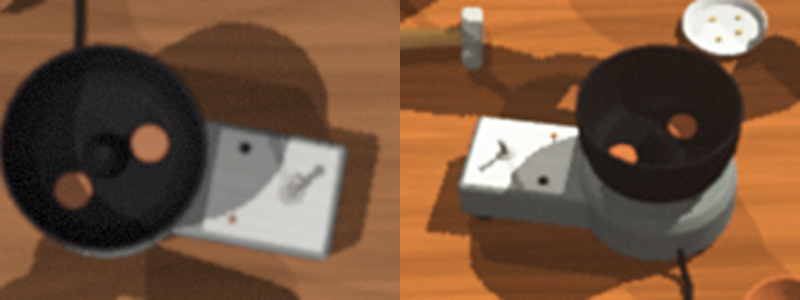

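```bash
python3 - <<'E'
from h import *
t=cv2.imread("pics/top0.png");s=cv2.imread("pics/scene0.png")
T=cam("top");S=cam("scene")
def fit(img,u,v,w,h,fn,name):
    c=img[v-h:v+h,u-w:u+w].astype(int); m=fn(c).astype(np.uint8)*255
    m=cv2.morphologyEx(m,cv2.MORPH_OPEN,np.ones((3,3)))
    k,_=cv2.findContours(m,cv2.RETR_EXTERNAL,cv2.CHAIN_APPROX_NONE)
    k=max(k,key=cv2.contourArea); e=cv2.fitEllipse(cv2.convexHull(k))
    print(name,[round(x,1) for x in (e[0][0]+u-w,e[0][1]+v-h,*e[1],e[2])])
    cv2.imwrite(f"pics/m_{name}.png",m)
    return e[0][0]+u-w,e[0][1]+v-h
gray=lambda c:(abs(c[:,:,2]-c[:,:,0])<25)&(c.max(2)>70)
dark=lambda c:c.max(2)<62
l1=fit(t,167,253,60,45,gray,"lidT");l2=fit(s,427,256,45,35,gray,"lidS")
print("lid",tri((T,*l1),(S,*l2)))
b1=fit(t,281,239,50,50,dark,"bowlT")
print("bowl@175",onz(T,*b1,175))
r1=(484.8,274);r2=(170.4,235.6)
print("jugrim",tri((T,*r1),(S,*r2)), onz(T,*r1,78),onz(S,*r2,78))
# knob
k1=(120/400*0+107+190/400*120,208+446/300*90-90*1.0)
k1=(107+190*0.3,208+(446-300)*0.3);k2=(367+(603-400)*0.3,211+(420-300)*0.3)
print("knob",k1,k2,tri((T,*k1),(S,*k2)))
# switch tip
w1=(240+318/2.5,180+170/2.5);w2=(230+(505-400)/2.5,185+146/2.5)
print("tip",w1,w2,tri((T,*w1),(S,*w2)))
# base? console far corners top z=62
for n,c,p in [("T1",T,(240+345/2.5,180+147/2.5)),("T2",T,(240+328/2.5,180+258/2.5)),("S1",S,(230+78/2.5,185+118/2.5)),("S2",S,(230+61/2.5,185+186/2.5))]: print(n,onz(c,*p,62))
# handle outer ends
for n,c,p in [("h1",T,(443+75/5,242+25/5)),("h2",T,(443+130/5,242+3/5))]: print(n,onz(c,*p,74))
E
```

```text
lidT [166.9, 252.9, 77.2, 79.2, 52.9]
lidS [426.8, 257.3, 48.4, 63.7, 102.9]
lid (array([525.5627155 , 348.90437216,   7.95380625]), [1.9, 1.9])
bowlT [281.1, 238.1, 82.3, 84.6, 165.3]
bowl@175 [542.25719689  72.66357996 175.        ]
jugrim (array([ 464.88455919, -392.72695243,   75.02288433]), [0.1, 0.1]) [ 464.78543337 -391.82858607   78.        ] [ 467.55775541 -391.64290902   78.        ]
knob (164.0, 251.8) (427.9, 247.0) (array([524.73946034, 345.32039093,  53.90429415]), [1.9, 1.9])
tip (367.2, 248.0) (272.0, 243.4) (array([ 526.03348395, -109.24862344,   97.66609456]), [10.5, 10.5])
T1 [ 549.84503346 -149.85076972   62.        ]
T2 [ 446.86662454 -131.80021811   62.        ]
S1 [ 452.71814456 -133.82596446   62.        ]
S2 [ 553.45408079 -150.04732276   62.        ]
h1 [ 527.93047941 -333.19333249   74.        ]
h2 [ 537.90431959 -359.162169     74.        ]
```

The crops confirm the choice: the steel jug with white pieces and a handle pointing up-left, and the large lid with a black knob. The measured positions fit the given sizes: jug rim 75 (given 78), knob 54 (roughly 45), console end 218 (given 220). I'll move towards the jug first, turning the jaws along the way.

Emit:
{"name": "drive_tool", "arguments": {"motion": [[[0.0125,-0.0415,0.004],[0,0,-0.104]],[[0.0125,-0.0415,0.004],[0,0,-0.104]],[[0.0125,-0.0415,0.004],[0,0,-0.104]],[[0.0125,-0.0415,0.004],[0,0,-0.104]],[[0.0125,-0.0415,0.004],[0,0,-0.104]],[[0.0125,-0.0415,0.004],[0,0,-0.104]],[[0.0125,-0.0415,0.004],[0,0,-0.104]],[[0.0125,-0.0415,0.004],[0,0,-0.104]],[[0.0125,-0.0415,0.004],[0,0,-0.104]],[[0.0125,-0.0415,0.004],[0,0,-0.104]]], "claw": 1}}

```text
time_s: 0.98
ee_pos: [370.0, 118.4, 252.5]
ee_rot: [-180.0, -0.0, 4.3]
force: [0.5, 0.1, 0.0]
gripper_width: 91.4
```

Emit:
{"name": "drive_tool", "arguments": {"motion": [[[0.0125,-0.0415,0.004],[0,0,-0.104]],[[0.0125,-0.0415,0.004],[0,0,-0.104]],[[0.0125,-0.0415,0.004],[0,0,-0.104]],[[0.0125,-0.0415,0.004],[0,0,-0.104]],[[0.0125,-0.0415,0.004],[0,0,-0.104]],[[0.0125,-0.0415,0.004],[0,0,-0.104]],[[0.0125,-0.0415,0.004],[0,0,-0.104]],[[0.0125,-0.0415,0.004],[0,0,-0.104]],[[0.0125,-0.0415,0.004],[0,0,-0.104]],[[0.0125,-0.0415,0.004],[0,0,-0.104]]]}}

```text
time_s: 1.82
ee_pos: [489.8, -279.1, 290.4]
ee_rot: [180.0, 0.0, -55.3]
force: [0.8, 0.9, -0.1]
gripper_width: 91.3
```

```bash
python3 - <<'E'
from h import *
s=env.state();print(s["time_s"],s["qpos"].round(2),s["ee_pos"].round(1),s["ee_rot"].round(1))
w=cam("wrist"); cv2.imwrite("pics/w1.png",env.grab_frame("wrist")[:,:,::-1])
np.save("w1cam.npy",np.array([w[0],w[1],w[2],*w[3].ravel()]))
T=cam("top");S=cam("scene")
cv2.imwrite("pics/top1.png",env.grab_frame("top")[:,:,::-1])
for p in [(432,193),(465,150),(435,228),(398,130)]: print(p,onz(T,*p,78).round(0))
E
```

```text
1.8167 [-3.085e+01  1.516e+01  8.317e+01  1.000e-02  8.169e+01  2.448e+01] [ 489.8 -279.1  290.4] [180.    0.  -55.3]
(432, 193) [ 654. -276.   78.]
(465, 150) [ 755. -356.   78.]
(435, 228) [ 572. -280.   78.]
(398, 130) [ 804. -200.   78.]
```

View pics/w1.png

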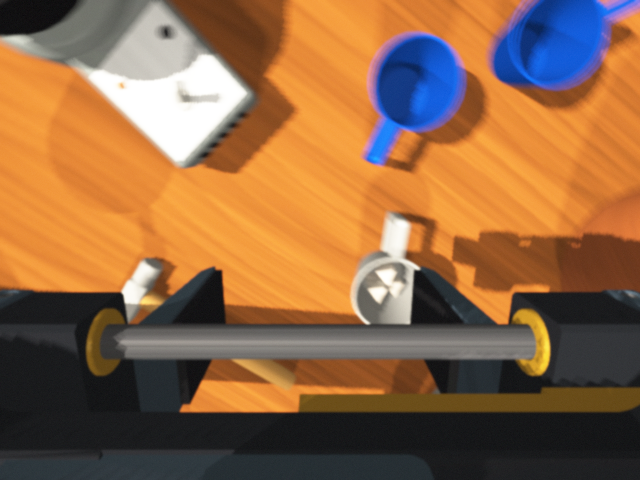

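The wrist view shows the steel jug's rim centre near (385,290) and the handle end near (397,214). The blue jug's handle ends at (376,158), which is close to where I want to grasp. I'll refine the handle from a crop.

```bash
python3 - <<'E'
from h import *
w=cv2.imread("pics/w1.png");t=cv2.imread("pics/top0.png")
a=cv2.resize(w[190:340,320:520],(800,600),interpolation=cv2.INTER_CUBIC)
cv2.imwrite("pics/c3.png",a)
E
```

```text
(no output)
```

View pics/c3.png

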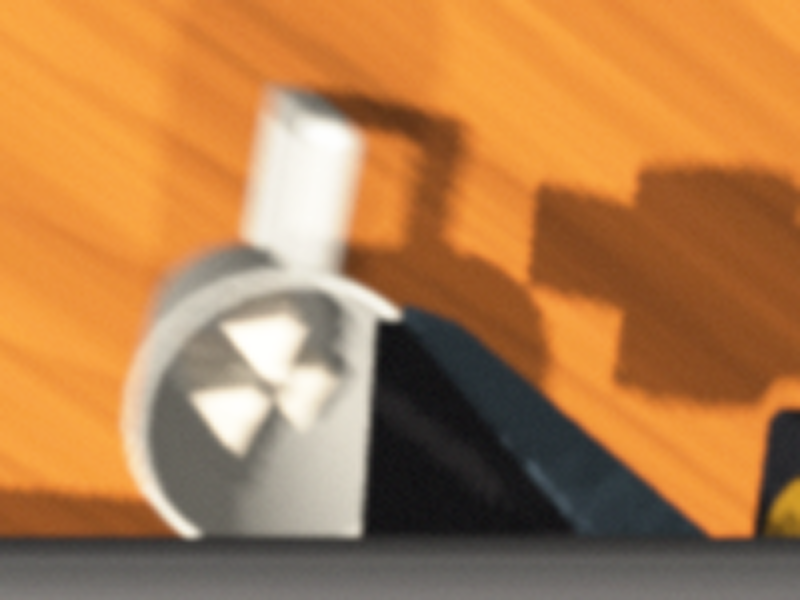

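```bash
python3 - <<'E'
from h import *
q=np.load("w1cam.npy");W=(q[0],q[1],q[2],q[3:].reshape(4,4));T=cam("top");S=cam("scene")
P=lambda x,y:(320+x/4,190+y/4)
for z in (70,74):
  for n,p in [("end",(317,128)),("L",(270,116)),("R",(365,140)),("root",(297,252))]: print(z,n,onz(W,*P(*p),z).round(1))
# end in top: crop scale5 origin 443,242 ends (75,25),(130,3) mid
print(tri((W,*P(317,128)),(T,443+102/5,242+14/5)))
# rim left/top edges
e=onz(W,*P(317,128),72);r=onz(W,*P(297,252),72);d=(e-r)[:2];print(np.degrees(np.arctan2(d[1],d[0])))
c=np.array([465.5,-392.]);d=e[:2]-c;print(np.degrees(np.arctan2(d[1],d[0])),np.linalg.norm(d))
# outer rim edge points
for p in [(135,420),(125,425),(240,272),(180,520)]: print(onz(W,*P(*p),78).round(1),np.linalg.norm(onz(W,*P(*p),78)[:2]-c))
E
```

```text
70 end [ 534.6 -351.7   70. ]
70 L [ 530.1 -339.5   70. ]
70 R [ 539.3 -364.1   70. ]
70 root [ 504.6 -368.2   70. ]
74 end [ 534.8 -350.5   74. ]
74 L [ 530.3 -338.5   74. ]
74 R [ 539.4 -362.8   74. ]
74 root [ 505.1 -366.8   74. ]
(array([ 534.20365986, -352.40738313,   59.79264619]), [2.2, 2.2])
28.79227562763547
30.58418117457878 80.36164558960108
[ 442.7 -358.3   78. ] 40.690292086681126
[ 439.9 -356.9   78. ] 43.393685675688864
[ 492.6 -356.4   78. ] 44.69445783000046
[ 425.7 -386.1   78. ] 40.229542486682014
```

Emit:
{"name": "drive_tool", "arguments": {"motion": [[[0.0075,-0.0014,-0.01],[-0.027,0.045,-0.007]],[[0.0075,-0.0014,-0.016],[-0.027,0.045,-0.007]],[[0.0075,-0.0014,-0.016],[-0.027,0.045,-0.007]],[[0.0075,-0.0014,-0.016],[-0.027,0.045,-0.007]],[[0.0075,-0.0014,-0.016],[-0.027,0.045,-0.007]],[[0.0075,-0.0014,-0.016],[-0.027,0.045,-0.007]],[[0.0075,-0.0014,-0.016],[-0.027,0.045,-0.007]],[[0.0075,-0.0014,-0.016],[-0.027,0.045,-0.007]],[[0.0075,-0.0014,-0.016],[-0.027,0.045,-0.007]],[[0.0075,-0.0014,-0.016],[-0.027,0.045,-0.007]]]}}

```text
time_s: 2.75
ee_pos: [565.0, -290.0, 135.8]
ee_rot: [149.8, 1.0, -59.3]
force: [0.3, -0.6, 0.7]
gripper_width: 91.1
```

```bash
cat >> h.py <<'E'
from scipy.spatial.transform import Rotation as Ro
def st():
    s=env.state();R=Ro.from_euler("xyz",s["ee_rot"],degrees=True).as_matrix()
    print(round(s["time_s"],2),"q",s["qpos"].round(2),"p",s["ee_pos"].round(1),"w",round(s["gripper_width"],1),"F",s["force"].round(1),"T",s["torque"].round(2));print(R.round(3).tolist())
    return s,R
E
cat > fit.py <<'E'
import json,numpy as np
E
python3 - <<'E'
from h import *
st()
w=cam("wrist"); cv2.imwrite("pics/w2.png",env.grab_frame("wrist")[:,:,::-1])
np.save("w2cam.npy",np.array([w[0],w[1],w[2],*w[3].ravel()]))
E
```

```text
2.75 q [-17.17  38.14  73.9  -21.26  89.95  46.05] p [ 565.  -290.   135.8] w 91.1 F [ 0.3 -0.6  0.7] T [ 0.04 -0.13 -0.04]
[[0.51, -0.739, -0.44], [-0.86, -0.449, -0.243], [-0.018, 0.503, -0.864]]
```

View pics/w2.png

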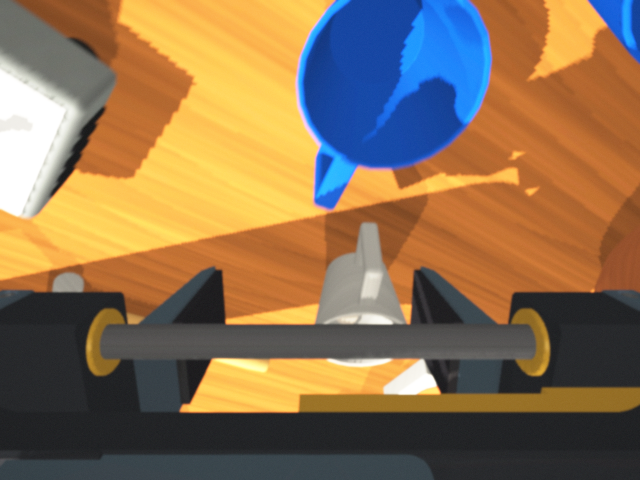

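```bash
python3 - <<'E'
from h import *
w=cv2.imread("pics/w2.png")
cv2.imwrite("pics/c4.png",cv2.resize(w[210:330,300:460],(800,600),interpolation=cv2.INTER_CUBIC))
st()
E
```

```text
2.8 q [-17.05  38.63  73.96 -21.2   89.79  46.1 ] p [ 566.  -288.5  129.8] w 91.5 F [ 1.5  1.  -3.3] T [ 0.12 -0.34  0.06]
[[0.512, -0.735, -0.445], [-0.859, -0.452, -0.242], [-0.023, 0.506, -0.862]]
```

View pics/c4.png

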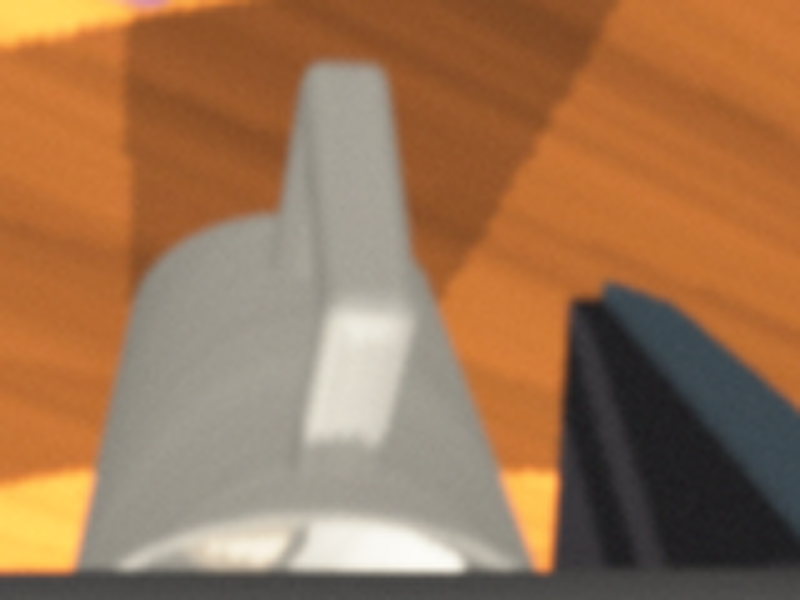

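```bash
python3 - <<'E'
from h import *
def L(f):
    q=np.load(f);return (q[0],q[1],q[2],q[3:].reshape(4,4))
W=L("w2cam.npy");W1=L("w1cam.npy")
P=lambda x,y:(300+x/5,210+y/5)
e=onz(W,*P(372,306),70);r=onz(W,*P(345,440),70);b=onz(W,*P(348,66),16)
print("outer top",e,"root",r,"outer bottom",b)
print("corners",onz(W,*P(330,306),70),onz(W,*P(415,312),70))
print("tri outer top",tri((W,*P(372,306)),(W1,320+317/4,190+128/4)))
d=e-r;print(np.degrees(np.arctan2(d[1],d[0])))
c=np.array([465.8,-392.3])
for p in (e,b): 
    d=p[:2]-c;print(np.degrees(np.arctan2(d[1],d[0])),np.linalg.norm(d))
E
```

```text
outer top [ 539.80025052 -349.26405758   70.        ] root [ 512.50330025 -364.5282708    70.        ] outer bottom [ 538.0961095  -351.58056834   16.        ]
corners [ 536.67005491 -344.23030026   70.        ] [ 541.97076514 -355.2067424    70.        ]
tri outer top (array([ 534.45933957, -353.66129392,   63.97808564]), [0.2, 0.2])
29.213534594458647
30.18077649600376 85.60449414114761
29.38957293306664 82.97469230693024
```

Emit:
{"name": "drive_tool", "arguments": {"motion": [[[-0.002,-0.008,-0.002],[0,0,-0.002]],[[-0.002,-0.011,-0.005],[0,0,-0.002]],[[-0.002,-0.011,-0.008],[0,0,-0.002]],[[-0.002,-0.011,-0.008],[0,0,-0.002]],[[-0.002,-0.011,-0.008],[0,0,-0.002]],[[0,0,-0.004],[0,0,0]],[[0,0,0],[0,0,0]],[[0,0,0],[0,0,0]],[[0,0,0],[0,0,0]],[[0,0,0],[0,0,0]]]}}

```text
time_s: 3.63
ee_pos: [555.3, -342.6, 102.0]
ee_rot: [150.0, 1.0, -59.9]
force: [-0.3, 0.8, 0.4]
gripper_width: 91.4
```

```bash
python3 - <<'E'
from h import *
st()
E
```

```text
3.63 q [-21.36  40.32  74.65 -22.53  85.83  44.12] p [ 555.3 -342.6  102. ] w 91.4 F [-0.3  0.8  0.4] T [ 0.1  -0.13  0.03]
[[0.501, -0.745, -0.44], [-0.865, -0.441, -0.238], [-0.017, 0.5, -0.866]]
```

Emit:
{"name": "drive_tool", "arguments": {"motion": [[[-0.0038,-0.0019,-0.0088],[0,0,0]],[[-0.0038,-0.0019,-0.0088],[0,0,0]],[[-0.0038,-0.0019,-0.0088],[0,0,0]],[[-0.0038,-0.0019,-0.0088],[0,0,0]],[[-0.0038,-0.0019,-0.0088],[0,0,0]],[[-0.0038,-0.0019,-0.0088],[0,0,0]],[[-0.0038,-0.0019,-0.0088],[0,0,0]],[[-0.0038,-0.0019,-0.0088],[0,0,0]],[[0,0,0],[0,0,0]],[[0,0,0],[0,0,0]]]}}

```text
time_s: 4.47
ee_pos: [523.9, -358.2, 30.6]
ee_rot: [149.9, 1.0, -60.0]
force: [-0.1, 0.5, -0.2]
gripper_width: 91.4
```

```bash
python3 - <<'E'
from h import *
st()
cv2.imwrite("pics/w3.png",env.grab_frame("wrist")[:,:,::-1])
E
```

```text
4.47 q [-23.41  42.3   82.22 -23.87  76.48  46.27] p [ 523.9 -358.2   30.6] w 91.4 F [-0.1  0.5 -0.2] T [ 0.07 -0.18  0.  ]
[[0.5, -0.744, -0.442], [-0.866, -0.441, -0.237], [-0.018, 0.501, -0.865]]
```

View pics/w3.png

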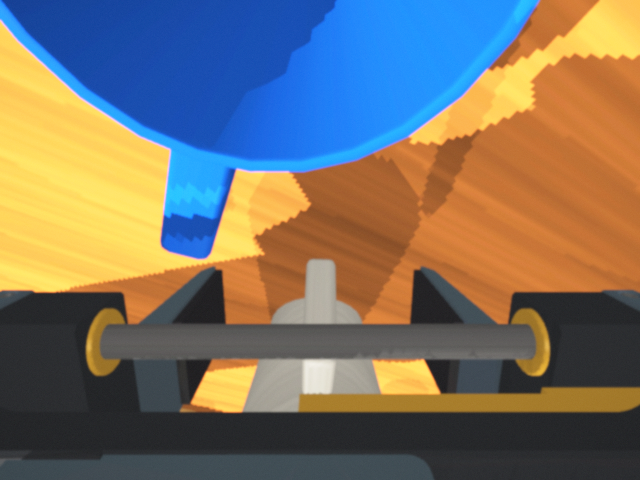

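The handle is centred between the fingers at pixel 319. I'll close on it.

Emit:
{"name": "drive_tool", "arguments": {"motion": [[[0,0,0],[0,0,0]],[[0,0,0],[0,0,0]],[[0,0,0],[0,0,0]],[[0,0,0],[0,0,0]],[[0,0,0],[0,0,0]],[[0,0,0],[0,0,0]],[[0,0,0],[0,0,0]],[[0,0,0],[0,0,0]],[[0,0,0],[0,0,0]],[[0,0,0],[0,0,0]]], "claw": 0, "force": 55}}

```text
time_s: 5.35
ee_pos: [524.4, -358.2, 31.1]
ee_rot: [149.9, 1.0, -59.9]
force: [-0.5, -0.8, 1.0]
gripper_width: 27.3
```

```bash
cat > kin.py <<'E'
import numpy as np
from scipy.spatial.transform import Rotation as Ro
from scipy.optimize import least_squares
def fk(q,p,s4):
    a1,d1,L2,a3,L4,d6=p; q=np.radians(q)
    Rz=lambda a:Ro.from_euler("z",a).as_matrix();Ry=lambda a:Ro.from_euler("y",a).as_matrix()
    R=Rz(q[0]);x=R@np.array([a1,0,d1]);R=R@Ry(q[1]);x=x+R@np.array([0,0,L2]);R=R@Ry(q[2]);x=x+R@np.array([a3,0,L4])
    R=R@Rz(s4*q[3])@Ry(q[4]);x=x+R@np.array([0,0,d6]);R=R@Rz(q[5]+np.pi);return x,R
D=[([63.0259466,18.3514381,89.7054595,-.001,72.0437,-1.147],[250.29,517.11,213.13]),
([-30.85,15.16,83.17,.01,81.69,24.48],[489.8,-279.1,290.4]),([-17.17,38.14,73.9,-21.26,89.95,46.05],[565,-290,135.8]),
([-17.05,38.63,73.96,-21.2,89.79,46.1],[566.,-288.5,129.8]),
([-21.36,40.32,74.65,-22.53,85.83,44.12],[555.3,-342.6,102.]),([-23.41,42.3,82.22,-23.87,76.48,46.27],[523.9,-358.2,30.6])]
def fitp(s4):
    f=lambda p:np.concatenate([fk(q,p,s4)[0]-x for q,x in D])+0
    return least_squares(f,[0,300,450,0,450,200])
if __name__=="__main__":
    for s4 in(1,-1):
        r=fitp(s4);print(s4,r.x.round(1),r.cost,np.abs(r.fun).max())
    for s4 in (1,-1): print(fk(D[-1][0],[0]*6,s4)[1].round(3).tolist())
E
python3 kin.py; python3 - <<'E'
from h import *
st()
E
```

```text
1 [  2.8 131.  557.1  12.3 421.2 305.3] 133.9626885269672 10.190104261657126
-1 [  52.5  -55.2 -136.5 -251.3  508.9 -301.8] 723.4642175723525 14.901168479037494
[[0.501, -0.744, -0.442], [-0.866, -0.441, -0.237], [-0.018, 0.501, -0.865]]
[[0.144, -0.981, -0.129], [-0.854, -0.19, 0.485], [-0.5, 0.04, -0.865]]
5.35 q [-23.39  42.26  82.18 -23.86  76.49  46.27] p [ 524.4 -358.2   31.1] w 27.3 F [-0.5 -0.8  1. ] T [ 0.03 -0.12  0.03]
[[0.501, -0.745, -0.441], [-0.865, -0.441, -0.238], [-0.017, 0.501, -0.865]]
```

Emit:
{"name": "drive_tool", "arguments": {"motion": [[[0,0,0],[0,0,0]],[[0,0,0],[0,0,0]],[[0,0,0],[0,0,0]],[[0,0,0],[0,0,0]],[[0,0,0],[0,0,0]],[[0,0,0],[0,0,0]],[[0,0,0.002],[0,0,0]],[[0,0,0.004],[0,0,0]],[[0,0,0.006],[0,0,0]],[[0,0,0.008],[0,0,0]]]}}

```text
time_s: 6.18
ee_pos: [524.2, -357.9, 51.1]
ee_rot: [149.9, 1.1, -60.0]
force: [0.0, -0.4, -2.2]
gripper_width: 13.5
```

```bash
python3 - <<'E'
from h import *
st()
E
sed -i '/565,-290\|566.,-288/d' kin.py; python3 kin.py
```

```text
6.18 q [-23.39  41.1   81.29 -23.64  78.41  45.39] p [ 524.2 -357.9   51.1] w 13.5 F [ 0.  -0.4 -2.2] T [ 0.25 -0.39 -0.03]
[[0.501, -0.745, -0.442], [-0.865, -0.441, -0.237], [-0.018, 0.501, -0.865]]
1 [  2.7 132.8 562.8  18.3 421.3 306.1] 66.31203068192025 10.183281713104492
-1 [  56.3  -26.8  -42.  -134.2  511.2 -305.1] 156.47488559989014 9.200099810772002
[[0.501, -0.744, -0.442], [-0.866, -0.441, -0.237], [-0.018, 0.501, -0.865]]
[[0.144, -0.981, -0.129], [-0.854, -0.19, 0.485], [-0.5, 0.04, -0.865]]
```

```bash
sed -i 's/^(\[-30.85,15.16.*$/([-23.39,41.1,81.29,-23.64,78.41,45.39],[524.2,-357.9,51.1]),/; ' kin.py; sed -n 9,14p kin.py; python3 - <<'E'
from kin import *
r=fitp(1);print(r.x,r.fun.round(1))
E
```

```text
D=[([63.0259466,18.3514381,89.7054595,-.001,72.0437,-1.147],[250.29,517.11,213.13]),
([-21.36,40.32,74.65,-22.53,85.83,44.12],[555.3,-342.6,102.]),([-23.41,42.3,82.22,-23.87,76.48,46.27],[523.9,-358.2,30.6])]
def fitp(s4):
    f=lambda p:np.concatenate([fk(q,p,s4)[0]-x for q,x in D])+0
    return least_squares(f,[0,300,450,0,450,200])
if __name__=="__main__":
[  2.73287936 132.77584231 562.82346005  18.32104984 421.27152677
 306.10297728] [10.2 -5.3 -0.3  0.2 -0.3  0.4 -0.1  0.2 -0.2]
```

```bash
cat > kin.py <<'E'
import numpy as np
from scipy.spatial.transform import Rotation as Ro
from scipy.optimize import least_squares
lo=np.array([-177.97,-48.28,12.27,-77.06,2.81,-146.56]);hi=np.array([177.97,115.42,149.76,257.06,150.46,146.56])
Rz=lambda a:Ro.from_euler("z",a).as_matrix();Ry=lambda a:Ro.from_euler("y",a).as_matrix()
def fk(q,p):
    a1,d1,L2,a3,L4,d6,y=p; q=np.radians(q)
    R=Rz(q[0]);x=R@np.array([a1,y,d1]);R=R@Ry(q[1]);x=x+R@np.array([0,0,L2]);R=R@Ry(q[2]);x=x+R@np.array([a3,0,L4])
    R=R@Rz(q[3])@Ry(q[4]);x=x+R@np.array([0,0,d6]);R=R@Rz(q[5]+np.pi);return x,R
D=[([63.0259466,18.3514381,89.7054595,-.001,72.0437,-1.147],[250.29,517.11,213.13]),
([-23.39,41.1,81.29,-23.64,78.41,45.39],[524.2,-357.9,51.1]),
([-21.36,40.32,74.65,-22.53,85.83,44.12],[555.3,-342.6,102.]),([-23.41,42.3,82.22,-23.87,76.48,46.27],[523.9,-358.2,30.6])]
def fitp(D=D):
    f=lambda p:np.concatenate([fk(q,p)[0]-x for q,x in D])
    return least_squares(f,[0,300,450,0,450,250,0])
P=fitp().x
def ik(x,R,q0):
    f=lambda q:np.concatenate([(fk(q,P)[0]-x)/100,(Ro.from_matrix(fk(q,P)[1].T@R).as_rotvec())])
    r=least_squares(f,np.clip(q0,lo+.1,hi-.1),bounds=(lo,hi),x_scale=50);return r.x,r.cost
if __name__=="__main__":
    r=fitp();print(r.x.round(1),r.fun.round(1))
E
python3 kin.py
```

```text
[1.000e-01 1.405e+02 5.921e+02 2.570e+01 4.170e+02 3.357e+02 1.150e+01] [ 0.  0.  0.  0.  0.  0. -0.  0. -0. -0. -0. -0.]
```

```bash
cat > plan.py <<'E'
from kin import *
q_now=np.array([-23.39,41.1,81.29,-23.64,78.41,45.39]);x_now=np.array([524.2,-357.9,51.1]);R_now=fk(q_now,P)[1]
Rj0=Rz(np.radians(30.0)); Rrel=Rj0.T@R_now; prel=np.array([68.0,0.3,31.1])  # tcp in jug
B=np.array([542.,73.,175.])
def jugpose(psi,t):  # d yaw psi deg, tilt deg. jug x at upright = -d
    Rj=Rz(np.radians(psi+180))@Ry(np.radians(-t)); return Rj
pts=np.array([[-43,0,78],[43,0,78],[30,0,0],[-30,0,0],[83,0,70],[83,0,16]])
def pose(psi,t,back=25,zc=190):
    Rj=jugpose(psi,t); w=pts@Rj.T; d=np.array([np.cos(np.radians(psi)),np.sin(np.radians(psi)),0])
    o=B-back*d - w[0]; o[2]=zc-w[:,2].min(); return o+Rj@prel,Rj@Rrel,o
if __name__=="__main__":
  for psi in range(-180,180,15):
    Rj=jugpose(psi,0)
    best=None
    for k in range(1):
        q=q_now.copy();out=[];cmax=0;qs=[]
        x,R,o=pose(psi,0)
        # interpolate from now (raised) to upright above bowl
        xs=x_now+[0,0,180]; r=Ro.from_matrix(R_now@np.eye(3)); dyaw=(psi+180-30+180)%360-180
        seq=[(x_now+[0,0,180*s],R_now) for s in(.5,1)]+[(xs+(x-xs)*s,Rz(np.radians(dyaw*s))@R_now) for s in np.linspace(.1,1,10)]
        seq+=[pose(psi,t)[:2] for t in range(10,131,10)]
        for x,R in seq:
            q,c=ik(x,R,q);cmax=max(cmax,c);qs.append(q)
        qs=np.array(qs)
        print(psi,"cost %.4f"%cmax,"margin",np.minimum(qs-lo,hi-qs).min(0).round(0),"end",qs[-1].round(0),"maxstep",np.abs(np.diff(qs,axis=0)).max(0).round(0))
E
python3 plan.py
```

```text
-180 cost 0.2731 margin [155.  39.  20.  21.   0.   0.] end [  8. -10. 130. -56.   3. 147.] maxstep [ 3.  6. 10. 27. 16. 26.]
-165 cost 0.0231 margin [155.  49.   0.  54.  12.  63.] end [-19.  17. 150. 136.  82. -82.] maxstep [12.  8. 10. 65. 24. 66.]
-150 cost 0.0000 margin [153.  51.   0.  54.  28.  58.] end [-25.  28. 150. 125.  98. -88.] maxstep [ 5. 12. 10. 29. 20. 31.]
-135 cost 0.0000 margin [147.  55.  11.  54.  39.  68.] end [-31.  29. 139. 105.  97. -78.] maxstep [ 6.  9.  8. 19. 13. 21.]
-120 cost 0.0000 margin [146.  59.  23.  54.  45.  77.] end [-32.  32. 127.  91. 100. -69.] maxstep [ 6.  7.  7. 14. 10. 17.]
-105 cost 0.0000 margin [147.  62.  35.  54.  44.  85.] end [-31.  35. 115.  80. 107. -61.] maxstep [ 7.  6.  7. 12. 10. 13.]
-90 cost 0.0000 margin [144.  63.  46.  53.  36.  92.] end [-27.  40. 103.  73. 115. -55.] maxstep [ 7.  5.  7. 10. 10. 10.]
-75 cost 0.0000 margin [141.  62.  57.  50.  27.  96.] end [-23.  44.  92.  67. 124. -50.] maxstep [ 7.  5.  7. 10. 10.  9.]
-60 cost 0.0000 margin [139.  59.  49.  46.  17. 100.] end [-18.  49.  81.  62. 133. -47.] max
[... 1203 characters left out ...]
  0.] end [ 35.  36.  83. -60. 115. 147.] maxstep [ 8.  7.  7. 11. 12. 12.]
105 cost 0.8634 margin [141.  56.  51.  22.  41.   0.] end [ 37.  20.  95. -55.  90. 147.] maxstep [ 7.  5.  7.  8. 10. 11.]
120 cost 0.7584 margin [148.  50.  41.  26.  40.   0.] end [ 30.   3. 109. -51.  58. 147.] maxstep [ 6.  4.  7.  8. 10. 10.]
135 cost 0.5987 margin [155.  41.  28.  28.  22.   0.] end [ 17.  -7. 122. -49.  24. 147.] maxstep [ 5.  5.  7.  9. 10.  9.]
150 cost 0.4387 margin [155.  39.  20.  27.   0.   0.] end [  7.  -9. 129. -50.   3. 147.] maxstep [ 4.  6.  8. 11. 11. 11.]
165 cost 0.3244 margin [155.  39.  20.  24.   0.   0.] end [  8. -10. 130. -53.   3. 147.] maxstep [ 3.  6.  9. 14. 13. 14.]
```

```bash
python3 - <<'E'
from plan import *
psi=-105
pr=None
for t in [0,10,20,30,40,50,60,70,80,90,100,110,120,130]:
    x,R,o=pose(psi,t,25,195)
    if pr is not None: print(t,x.round(1),"d",(x-pr).round(1),"jugO",o.round(0),"toolz",R[:,2].round(2))
    else: print(t,x.round(1),"jugO",o.round(0),"toolz",R[:,2].round(2))
    pr=x
Rj0_=jugpose(psi,0);Rj=jugpose(psi,10);print("axis/10deg",Ro.from_matrix(Rj@Rj0_.T).as_rotvec())
E
```

```text
0 [576.9 204.4 226.1] jugO [560. 139. 195.] toolz [-0.14 -0.48 -0.87]
10 [578.6 210.7 242.6] d [ 1.7  6.2 16.5] jugO [563. 151. 200.] toolz [-0.1  -0.33 -0.94]
20 [579.3 213.5 257.7] d [ 0.7  2.8 15.1] jugO [566. 162. 205.] toolz [-0.06 -0.16 -0.98]
30 [579.1 212.7 270.9] d [-0.2 -0.7 13.2] jugO [568. 171. 210.] toolz [-0.02  0.   -1.  ]
40 [578.  208.5 281.8] d [-1.1 -4.3 10.9] jugO [570. 177. 214.] toolz [ 0.03  0.17 -0.98]
50 [575.9 200.8 290.1] d [-2.  -7.6  8.2] jugO [571. 182. 218.] toolz [ 0.07  0.33 -0.94]
60 [573.1 190.1 295.4] d [ -2.9 -10.8   5.4] jugO [572. 183. 221.] toolz [ 0.11  0.49 -0.87]
70 [569.4 176.5 297.7] d [ -3.6 -13.6   2.3] jugO [571. 182. 223.] toolz [ 0.15  0.62 -0.77]
80 [565.1 160.5 296.9] d [ -4.3 -16.   -0.8] jugO [570. 179. 225.] toolz [ 0.18  0.74 -0.64]
90 [560.3 142.5 306. ] d [ -4.8 -17.9   9.1] jugO [569. 172. 238.] toolz [ 0.21  0.84 -0.5 ]
100 [555.1 123.2 312.5] d [ -5.2 -19.3   6.5] jugO [566. 164. 251.] toolz [ 0.23  0.91 -0.34]
110 [549.8 103.1 315.3] d [ -5.4 -20.1   2.9] jugO [564. 154. 262.] toolz [ 0.24  0.95 -0.17]
120 [544.3  82.8 314.6] d [ -5.4 -20.3  -0.8] jugO [560. 142. 271.] toolz [ 0.24  0.97 -0.  ]
130 [539.   63.  310.2] d [ -5.3 -19.8  -4.4] jugO [557. 128. 278.] toolz [0.24 0.96 0.17]
axis/10deg [ 1.68585860e-01 -4.51724450e-02 -1.39484959e-17]
```

Emit:
{"name": "drive_tool", "arguments": {"motion": [[[0,0,0.02],[0,0,0]],[[0,0,0.03],[0,0,0]],[[0,0,0.03],[0,0,0]],[[0.002,0.01,0.03],[0,0,0.04]],[[0.0025,0.018,0.02],[0,0,0.04]],[[0.0025,0.025,0.02],[0,0,0.04]],[[0.0025,0.028,0.02],[0,0,0.04]],[[0.0025,0.03,0.015],[0,0,0.04]],[[0.0025,0.03,0.005],[0,0,0.04]],[[0.0025,0.03,0],[0,0,0.04]]]}}

```text
time_s: 7.02
ee_pos: [542.0, -185.9, 244.0]
ee_rot: [150.1, 0.8, -43.8]
force: [0.4, -0.2, -2.4]
gripper_width: 13.9
```

Emit:
{"name": "drive_tool", "arguments": {"motion": [[[0.0028,0.03,0],[0,0,0.045]],[[0.0028,0.032,0],[0,0,0.045]],[[0.0028,0.032,0],[0,0,0.045]],[[0.0028,0.032,0],[0,0,0.045]],[[0.0028,0.032,0],[0,0,0.045]],[[0.0028,0.032,0],[0,0,0.045]],[[0.0028,0.032,0],[0,0,0.045]],[[0.0028,0.03,0],[0,0,0.045]],[[0.0028,0.025,0],[0,0,0.045]],[[0.0028,0.015,0],[0,0,0.045]]]}}

```text
time_s: 7.85
ee_pos: [569.4, 107.9, 241.6]
ee_rot: [150.1, 1.0, -17.9]
force: [0.2, -0.7, -1.1]
gripper_width: 13.9
```

```bash
python3 - <<'E'
from h import *
st()
cv2.imwrite("pics/s2.png",env.grab_frame("scene")[:,:,::-1])
E
```

```text
7.85 q [ 22.05  28.45  75.96 -22.03  96.06  41.3 ] p [569.4 107.9 241.6] w 13.9 F [ 0.2 -0.7 -1.1] T [ 0.5  -0.17 -0.01]
[[0.952, -0.258, -0.167], [-0.307, -0.828, -0.47], [-0.017, 0.499, -0.867]]
```

View pics/s2.png

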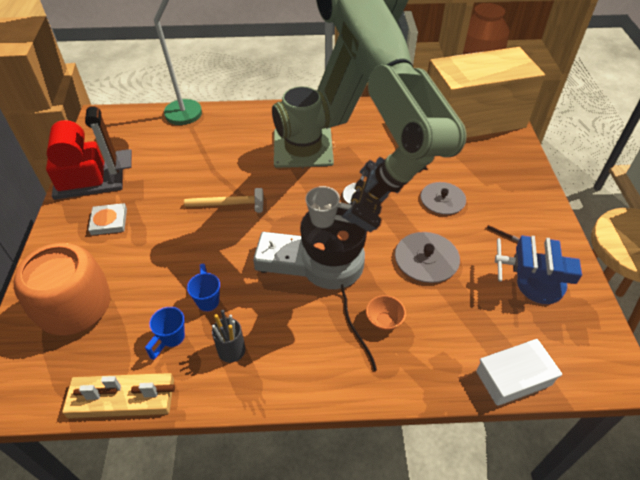

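Emit:
{"name": "drive_tool", "arguments": {"motion": [[[0.002,0.02,0],[0,0,0.013]],[[0.002,0.026,0],[0,0,0.013]],[[0.002,0.026,0],[0,0,0.013]],[[0.0016,0.019,0],[0,0,0.013]],[[0.001,0.006,0.006],[0.0843,-0.0226,0]],[[0.001,0.003,0.006],[0.0843,-0.0226,0]],[[0.0004,0.0014,0.006],[0.0843,-0.0226,0]],[[0.0004,0.0014,0.006],[0.0843,-0.0226,0]],[[0,-0.0004,0.005],[0.0843,-0.0226,0]],[[0,-0.0004,0.005],[0.0843,-0.0226,0]]]}}

```text
time_s: 8.73
ee_pos: [579.7, 206.5, 276.8]
ee_rot: [-179.8, 0.8, -14.6]
force: [0.6, -0.2, -2.7]
gripper_width: 13.6
```

```bash
cat > chk.py <<'E'
from h import *
import plan
s,R=st()
Rj=R@plan.Rrel.T;o=s["ee_pos"]-Rj@plan.prel
print("jug z",Rj[:,2].round(3),"tilt",np.degrees(np.arccos(Rj[2,2])).round(1),"x",Rj[:,0].round(2),"O",o.round(0))
w=plan.pts@Rj.T+o;print("lip",w[0].round(0),"minz",w[:,2].min().round(0))
E
python3 chk.py
```

```text
8.73 q [18.2  20.67 77.13  0.62 82.78 32.74] p [579.7 206.5 276.8] w 13.6 F [ 0.6 -0.2 -2.7] T [ 0.    0.05 -0.02]
[[0.968, -0.252, -0.013], [-0.252, -0.968, 0.007], [-0.014, -0.004, -1.0]]
jug z [-0.133 -0.486  0.864] tilt 30.3 x [0.23 0.83 0.5 ] O [569. 165. 216.]
lip [549.  91. 261.] minz 201.0
```

Emit:
{"name": "drive_tool", "arguments": {"motion": [[[-0.0005,-0.002,0.0055],[0.0843,-0.0226,0]],[[-0.0005,-0.002,0.0055],[0.0843,-0.0226,0]],[[-0.001,-0.0036,0.004],[0.0843,-0.0226,0]],[[-0.001,-0.0036,0.004],[0.0843,-0.0226,0]],[[-0.0015,-0.0052,0.0027],[0.0843,-0.0226,0]],[[-0.0015,-0.0052,0.0027],[0.0843,-0.0226,0]],[[-0.0018,-0.0066,0.001],[0.0843,-0.0226,0]],[[-0.0018,-0.0066,0.001],[0.0843,-0.0226,0]],[[-0.002,-0.008,0],[0.0843,-0.0226,0]],[[-0.002,-0.008,0],[0.0843,-0.0226,0]]]}}

```text
time_s: 9.57
ee_pos: [565.4, 154.9, 302.6]
ee_rot: [-129.9, 0.1, -14.0]
force: [0.3, -0.5, -2.7]
gripper_width: 13.9
```

```bash
python3 chk.py; python3 - <<'E'
from h import *
a=env.grab_frame("scene")[:,:,::-1];b=env.grab_frame("top")[:,:,::-1]
cv2.imwrite("pics/p1.png",np.hstack([cv2.resize(a[160:310,240:440],(400,300)),cv2.resize(b[150:300,190:390],(400,300))]))
E
```

```text
9.57 q [-11.98  14.04 100.56  53.27  73.11 -18.1 ] p [565.4 154.9 302.6] w 13.9 F [ 0.3 -0.5 -2.7] T [-0.84  0.24  0.02]
[[0.97, -0.157, 0.185], [-0.242, -0.622, 0.745], [-0.002, -0.767, -0.641]]
jug z [-0.256 -0.951  0.171] tilt 80.2 x [0.04 0.16 0.99] O [571. 173. 230.]
lip [549.  92. 201.] minz 201.0
```

View pics/p1.png

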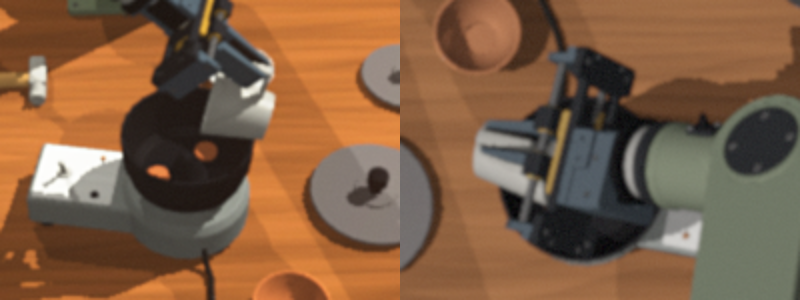

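Emit:
{"name": "drive_tool", "arguments": {"motion": [[[-0.0024,-0.009,0.004],[0.0843,-0.0226,0]],[[-0.0024,-0.009,0.004],[0.0843,-0.0226,0]],[[-0.0026,-0.0096,0.0032],[0.0843,-0.0226,0]],[[-0.0026,-0.0096,0.0032],[0.0843,-0.0226,0]],[[-0.0027,-0.01,0.0015],[0.0843,-0.0226,0]],[[-0.0027,-0.01,0.0015],[0.0843,-0.0226,0]],[[-0.0027,-0.0101,-0.0004],[0.0843,-0.0226,0]],[[-0.0027,-0.0101,-0.0004],[0.0843,-0.0226,0]],[[-0.0027,-0.0099,-0.0022],[0.0843,-0.0226,0]],[[-0.0027,-0.0099,-0.0022],[0.0843,-0.0226,0]]]}}

```text
time_s: 10.5
ee_pos: [540.0, 58.6, 314.3]
ee_rot: [-80.0, -0.7, -14.0]
force: [-0.3, -0.4, -0.8]
gripper_width: 13.4
```

```bash
python3 chk.py; python3 - <<'E'
from h import *
a=env.grab_frame("scene")[:,:,::-1]
cv2.imwrite("pics/p2.png",cv2.resize(a[160:310,240:440],(800,600)))
E
```

```text
10.5 q [-30.9   34.75 114.34  80.5  107.3  -59.74] p [540.   58.6 314.3] w 13.4 F [-0.3 -0.4 -0.8] T [-0.85  0.25  0.06]
[[0.97, 0.054, 0.236], [-0.242, 0.166, 0.956], [0.012, -0.985, 0.174]]
jug z [-0.196 -0.74  -0.644] tilt 130.1 x [-0.16 -0.62  0.77] O [558. 124. 282.]
lip [549.  93. 199.] minz 199.0
```

View pics/p2.png

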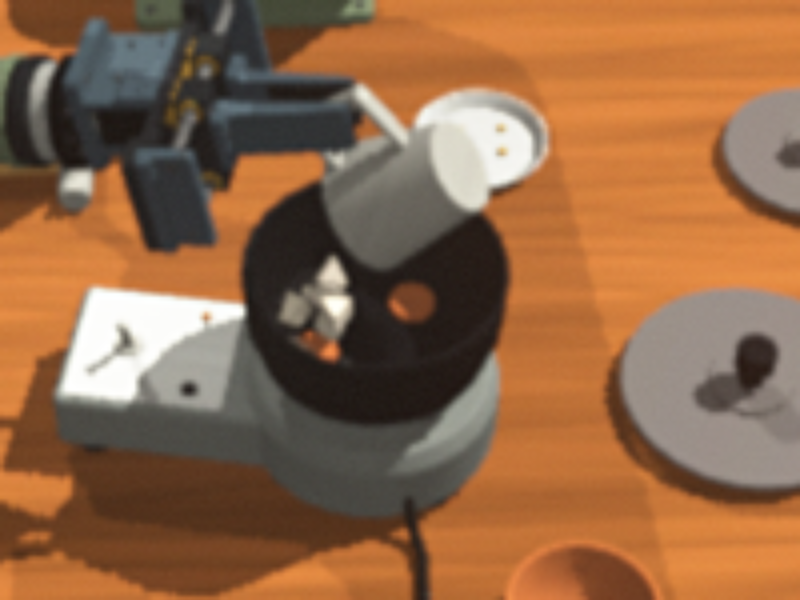

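Emit:
{"name": "drive_tool", "arguments": {"motion": [[[-0.0025,-0.0095,-0.003],[0.0843,-0.0226,0]],[[-0.0025,-0.009,-0.004],[0.0843,-0.0226,0]],[[0,0,0],[0,0,0]],[[0,0,0.012],[0,0,0]],[[0,0,-0.012],[0,0,0]],[[0,0,0.012],[0,0,0]],[[0,0,-0.012],[0,0,0]],[[0,0,0],[0,0,0]],[[0,0,0],[0,0,0]],[[0,0,0],[0,0,0]]]}}

```text
time_s: 11.38
ee_pos: [535.0, 40.9, 307.7]
ee_rot: [-70.1, -0.8, -14.2]
force: [0.2, -0.2, -1.2]
gripper_width: 14.0
```

```bash
python3 chk.py; python3 - <<'E'
from h import *
a=env.grab_frame("scene")[:,:,::-1]
cv2.imwrite("pics/p3.png",cv2.resize(a[160:310,240:440],(800,600)))
for k in range(3): st()
E
```

```text
11.38 q [-31.29  41.04 115.67  82.15 115.03 -66.22] p [535.   40.9 307.7] w 14.0 F [ 0.2 -0.2 -1.2] T [-0.8   0.25  0.  ]
[[0.969, 0.096, 0.226], [-0.245, 0.326, 0.913], [0.014, -0.94, 0.34]]
jug z [-0.165 -0.622 -0.765] tilt 139.9 x [-0.2  -0.74  0.64] O [554. 110. 288.]
lip [549.  94. 200.] minz 200.0
11.43 q [-31.3   41.06 115.69  82.15 115.04 -66.24] p [535.   40.8 307.6] w 13.1 F [-1.2 -0.6 -2.1] T [-0.8   0.26 -0.  ]
[[0.969, 0.096, 0.226], [-0.245, 0.327, 0.913], [0.013, -0.94, 0.34]]
11.43 q [-31.3   41.06 115.69  82.15 115.04 -66.24] p [535.   40.8 307.6] w 13.1 F [-1.2 -0.6 -2.1] T [-0.8   0.26 -0.  ]
[[0.969, 0.096, 0.226], [-0.245, 0.327, 0.913], [0.013, -0.94, 0.34]]
11.43 q [-31.3   41.06 115.69  82.15 115.04 -66.24] p [535.   40.8 307.6] w 13.1 F [-1.2 -0.6 -2.1] T [-0.8   0.26 -0.  ]
[[0.969, 0.096, 0.226], [-0.245, 0.327, 0.913], [0.013, -0.94, 0.34]]
```

View pics/p3.png

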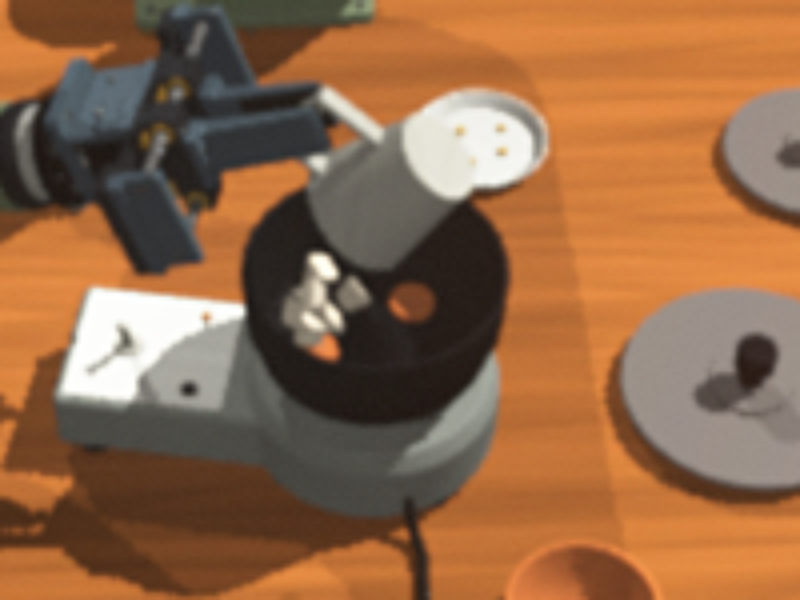

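```bash
python3 - <<'E'
from plan import *
from h import env
s=env.state();R=Ro.from_euler("xyz",s["ee_rot"],degrees=True).as_matrix();x=s["ee_pos"].copy();q=s["qpos"].copy()
rv=Ro.from_matrix(R_now@R.T).as_rotvec();print("geo",rv,np.degrees(np.linalg.norm(rv)))
st=[]
rows=[((0,-5,10),)]*3+[((0,-18,0),)]*7+[((-.5,-18,-5),)]*10+[((-.5,-15,-17),)]*5
n=len(rows);print(n)
Rv=rv/25
for i,(d,) in enumerate(rows):
    x=x+np.array(d,float);R=Ro.from_rotvec(Rv).as_matrix()@R
    q2,c=ik(x,R,q);Rj=R@Rrel.T;o=x-Rj@prel;w=pts@Rj.T+o
    print(i,x.round(0),"c%.4f"%c,q2.round(0),"rate",(np.abs(q2-q)*12).max().round(0),"minz",w[:,2].min().round(0),w[:,1].min().round(),w[:,1].max().round());q=q2
print(Rv)
E
```

```text
geo [-1.96478968  1.5027547  -0.34479526] 143.09675658085123
25
0 [535.  36. 318.] c0.0000 [-33.  37. 115.  81. 111. -60.] rate 73.0 minz 206.0 -1.0 124.0
1 [535.  31. 328.] c0.0000 [-34.  33. 114.  80. 107. -54.] rate 76.0 minz 212.0 -7.0 114.0
2 [535.  26. 338.] c0.0000 [-35.  29. 113.  78. 104. -47.] rate 78.0 minz 220.0 -13.0 104.0
3 [535.   8. 338.] c0.0000 [-37.  27. 111.  75. 102. -42.] rate 67.0 minz 219.0 -31.0 81.0
4 [535. -10. 338.] c0.0000 [-39.  25. 108.  72.  99. -36.] rate 66.0 minz 219.0 -49.0 57.0
5 [535. -28. 338.] c0.0000 [-40.  23. 105.  68.  98. -31.] rate 64.0 minz 220.0 -67.0 33.0
6 [535. -46. 338.] c0.0000 [-40.  21. 102.  64.  96. -26.] rate 63.0 minz 222.0 -84.0 8.0
7 [535. -64. 338.] c0.0000 [-41.  20.  99.  60.  95. -21.] rate 61.0 minz 225.0 -101.0 -17.0
8 [535. -82. 338.] c0.0000 [-41.  19.  96.  56.  94. -16.] rate 59.0 minz 230.0 -120.0 -43.0
9 [ 535. -100.  338.] c0.0000 [-41.  19.  93.  51.  94. -11.] rate 57.0 minz 235.0 -139.0 -68.0
10 [ 534. -118.  333.] c0.0000 [-40.  19.  90.  47.  93.  -7.] rate 56.0 minz 234.0 -160.0 -93.0
11 [ 534. -136.  328
[... 689 characters left out ...]
c0.0000 [-31.  24.  71.   6.  95.  20.] rate 62.0 minz 215.0 -333.0 -249.0
19 [ 530. -280.  288.] c0.0000 [-30.  25.  70.   1.  96.  23.] rate 62.0 minz 217.0 -351.0 -268.0
20 [ 529. -295.  271.] c0.0000 [-28.  26.  70.  -4.  95.  26.] rate 61.0 minz 207.0 -364.0 -283.0
21 [ 529. -310.  254.] c0.0000 [-27.  28.  70.  -9.  95.  29.] rate 60.0 minz 197.0 -377.0 -299.0
22 [ 528. -325.  237.] c0.0000 [-25.  30.  71. -14.  94.  32.] rate 59.0 minz 188.0 -389.0 -315.0
23 [ 528. -340.  220.] c0.0000 [-24.  32.  71. -18.  94.  36.] rate 57.0 minz 180.0 -401.0 -332.0
24 [ 527. -355.  203.] c0.0000 [-23.  34.  71. -23.  94.  39.] rate 56.0 minz 171.0 -411.0 -348.0
[-0.07859159  0.06011019 -0.01379181]
```

Emit:
{"name": "drive_tool", "arguments": {"motion": [[[0,-0.005,0.01],[-0.0786,0.0601,-0.0138]],[[0,-0.005,0.01],[-0.0786,0.0601,-0.0138]],[[0,-0.005,0.01],[-0.0786,0.0601,-0.0138]],[[0,-0.018,0],[-0.0786,0.0601,-0.0138]],[[0,-0.018,0],[-0.0786,0.0601,-0.0138]],[[0,-0.018,0],[-0.0786,0.0601,-0.0138]],[[0,-0.018,0],[-0.0786,0.0601,-0.0138]],[[0,-0.018,0],[-0.0786,0.0601,-0.0138]],[[0,-0.018,0],[-0.0786,0.0601,-0.0138]],[[0,-0.018,0],[-0.0786,0.0601,-0.0138]]]}}

```text
time_s: 12.27
ee_pos: [534.3, -101.7, 337.7]
ee_rot: [-125.4, 15.2, -30.7]
force: [0.3, 0.6, -1.5]
gripper_width: 13.7
```

Emit:
{"name": "drive_tool", "arguments": {"motion": [[[-0.0005,-0.018,-0.005],[-0.0786,0.0601,-0.0138]],[[-0.0005,-0.018,-0.005],[-0.0786,0.0601,-0.0138]],[[-0.0005,-0.018,-0.005],[-0.0786,0.0601,-0.0138]],[[-0.0005,-0.018,-0.005],[-0.0786,0.0601,-0.0138]],[[-0.0005,-0.018,-0.005],[-0.0786,0.0601,-0.0138]],[[-0.0005,-0.018,-0.005],[-0.0786,0.0601,-0.0138]],[[-0.0005,-0.018,-0.005],[-0.0786,0.0601,-0.0138]],[[-0.0005,-0.018,-0.005],[-0.0786,0.0601,-0.0138]],[[-0.0005,-0.018,-0.005],[-0.0786,0.0601,-0.0138]],[[-0.0005,-0.018,-0.005],[-0.0786,0.0601,-0.0138]]]}}

```text
time_s: 13.1
ee_pos: [529.8, -281.1, 287.9]
ee_rot: [176.7, 10.3, -53.4]
force: [-0.2, -0.1, -1.9]
gripper_width: 14.0
```

Emit:
{"name": "drive_tool", "arguments": {"motion": [[[-0.0005,-0.015,-0.017],[-0.0786,0.0601,-0.0138]],[[-0.0005,-0.015,-0.017],[-0.0786,0.0601,-0.0138]],[[-0.0005,-0.015,-0.017],[-0.0786,0.0601,-0.0138]],[[-0.0005,-0.015,-0.017],[-0.0786,0.0601,-0.0138]],[[-0.0005,-0.015,-0.017],[-0.0786,0.0601,-0.0138]],[[0,0,-0.017],[0,0,0]],[[0,0,-0.017],[0,0,0]],[[0,0,-0.017],[0,0,0]],[[0,0,0],[0,0,0]],[[0,0,0],[0,0,0]]]}}

```text
time_s: 13.93
ee_pos: [527.0, -355.1, 150.4]
ee_rot: [150.0, 1.0, -60.0]
force: [0.7, 0.6, -1.3]
gripper_width: 13.6
```

```bash
python3 chk.py; python3 - <<'E'
from h import *
a=env.grab_frame("scene")[:,:,::-1];b=env.grab_frame("top")[:,:,::-1]
cv2.imwrite("pics/s4.png",a);cv2.imwrite("pics/t4.png",b)
cv2.imwrite("pics/p4.png",np.hstack([cv2.resize(a[160:310,140:340],(400,300),interpolation=2),cv2.resize(b[165:315,240:440],(400,300),interpolation=2)]))
E
```

```text
13.93 q [-23.12  36.3   75.2  -23.02  88.5   41.32] p [ 527.  -355.1  150.4] w 13.6 F [ 0.7  0.6 -1.3] T [ 0.16 -0.29 -0.04]
[[0.5, -0.745, -0.441], [-0.866, -0.441, -0.237], [-0.018, 0.5, -0.866]]
jug z [-0.001  0.     1.   ] tilt 0.0 x [0.87 0.5  0.  ] O [ 468. -389.  119.]
lip [ 431. -411.  197.] minz 119.0
```

View pics/s4.png

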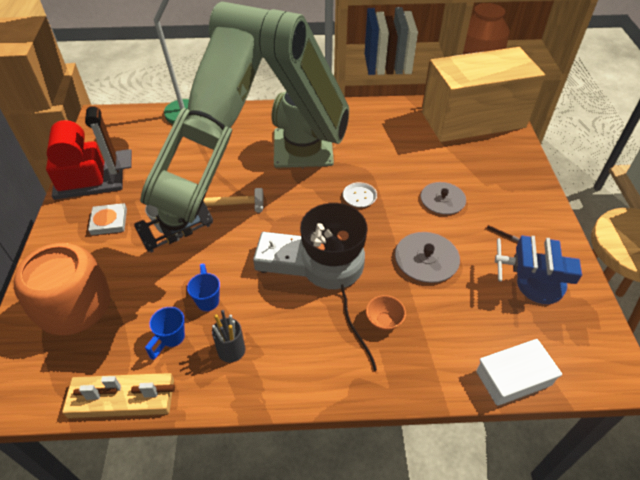

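View pics/t4.png

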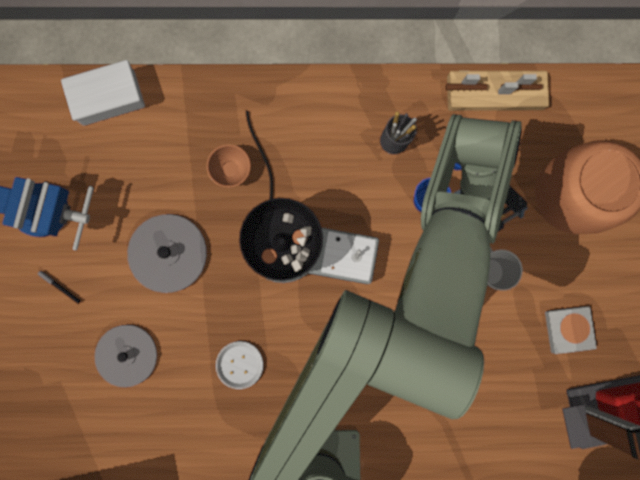

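Emit:
{"name": "drive_tool", "arguments": {"motion": [[[0,0,-0.012],[0,0,0]],[[0,0,-0.016],[0,0,0]],[[0,0,-0.018],[0,0,0]],[[0,0,-0.018],[0,0,0]],[[0,0,-0.017],[0,0,0]],[[0,0,-0.014],[0,0,0]],[[0,0,-0.01],[0,0,0]],[[0,0,-0.006],[0,0,0]],[[0,0,-0.004],[0,0,0]],[[0,0,-0.002],[0,0,0]]]}}

```text
time_s: 14.87
ee_pos: [527.7, -355.8, 33.7]
ee_rot: [150.0, 0.9, -60.0]
force: [0.7, -0.3, -0.9]
gripper_width: 13.6
```

Emit:
{"name": "drive_tool", "arguments": {"motion": [[[0,0,-0.0007],[0,0,0]],[[0,0,-0.0007],[0,0,0]],[[0,0,-0.0007],[0,0,0]],[[0,0,0],[0,0,0]],[[0,0,0],[0,0,0]],[[0,0,0],[0,0,0]],[[0,0,0],[0,0,0]],[[0,0,0],[0,0,0]],[[0,0,0],[0,0,0]],[[0,0,0],[0,0,0]]]}}

```text
time_s: 15.7
ee_pos: [527.6, -355.7, 31.7]
ee_rot: [150.0, 0.9, -60.0]
force: [0.5, -0.9, -1.3]
gripper_width: 13.7
```

```bash
python3 chk.py
```

```text
15.7 q [-23.13  42.33  81.9  -23.72  76.68  46.42] p [ 527.6 -355.7   31.7] w 13.7 F [ 0.5 -0.9 -1.3] T [ 0.23 -0.32 -0.01]
[[0.501, -0.746, -0.439], [-0.866, -0.441, -0.238], [-0.016, 0.499, -0.866]]
jug z [-0.002  0.001  1.   ] tilt 0.2 x [0.87 0.5  0.  ] O [ 469. -390.    0.]
lip [ 431. -411.   78.] minz 0.0
```

Emit:
{"name": "drive_tool", "arguments": {"motion": [[[0,0,-0.0005],[0,0,0]],[[0,0,0],[0,0,0]],[[0,0,-0.0005],[0,0,0]],[[0,0,0],[0,0,0]],[[0,0,-0.0005],[0,0,0]],[[0,0,0],[0,0,0]],[[0,0,0],[0,0,0]],[[0,0,0],[0,0,0]],[[0,0,0],[0,0,0]],[[0,0,0],[0,0,0]]]}}

```text
time_s: 16.53
ee_pos: [527.7, -355.7, 31.2]
ee_rot: [150.0, 0.9, -60.0]
force: [1.2, 1.8, 4.8]
gripper_width: 13.7
```

```bash
python3 chk.py
```

```text
16.53 q [-23.11  42.36  81.92 -23.76  76.61  46.49] p [ 527.7 -355.7   31.2] w 13.7 F [1.2 1.8 4.8] T [-0.03  0.34 -0.15]
[[0.501, -0.746, -0.439], [-0.866, -0.44, -0.239], [-0.015, 0.5, -0.866]]
jug z [-0.003  0.002  1.   ] tilt 0.2 x [0.87 0.5  0.  ] O [ 469. -390.   -0.]
lip [ 432. -411.   78.] minz -0.0
```

Emit:
{"name": "drive_tool", "arguments": {"motion": [[[0,0,0],[0,0,0]],[[0,0,0],[0,0,0]],[[0,0,0],[0,0,0]],[[0,0,0],[0,0,0]],[[0,0,0],[0,0,0]],[[0,0,0],[0,0,0]],[[0.0035,0.0019,0.0069],[0,0,0]],[[0.007,0.0038,0.0139],[0,0,0]],[[0.009,0.0048,0.0173],[0,0,0]],[[0.009,0.0048,0.0173],[0,0,0]]], "claw": 0.6}}

```text
time_s: 17.37
ee_pos: [556.3, -340.1, 86.4]
ee_rot: [150.0, 1.0, -60.0]
force: [0.2, -0.6, 0.0]
gripper_width: 54.4
```

```bash
python3 chk.py; python3 - <<'E'
from h import *
cv2.imwrite("pics/w5.png",env.grab_frame("wrist")[:,:,::-1])
E
```

```text
17.37 q [-21.17  41.08  75.52 -22.48  84.39  44.95] p [ 556.3 -340.1   86.4] w 54.4 F [ 0.2 -0.6  0. ] T [ 0.05 -0.14  0.03]
[[0.5, -0.746, -0.44], [-0.866, -0.441, -0.238], [-0.017, 0.5, -0.866]]
jug z [-0.002  0.001  1.   ] tilt 0.1 x [0.87 0.5  0.  ] O [ 498. -374.   55.]
lip [ 460. -396.  133.] minz 55.0
```

View pics/w5.png

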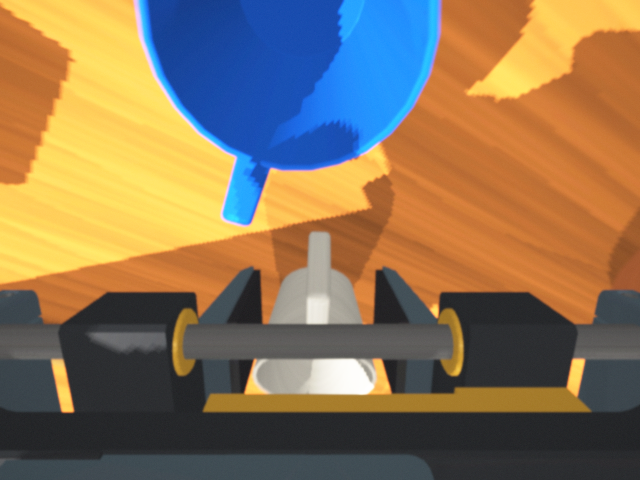

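Emit:
{"name": "drive_tool", "arguments": {"motion": [[[0.004,0.002,0.03],[0,0,0]],[[-0.002,0.01,0.035],[0.0338,-0.0561,0]],[[-0.002,0.03,0.03],[0.0338,-0.0561,0]],[[-0.002,0.036,0.02],[0.0338,-0.0561,0]],[[-0.002,0.036,0.02],[0.0338,-0.0561,0]],[[-0.002,0.036,0.02],[0.0338,-0.0561,0]],[[-0.002,0.036,0.02],[0.0338,-0.0561,0]],[[-0.002,0.036,0.015],[0.0338,-0.0561,0]],[[-0.002,0.036,0.01],[0.0338,-0.0561,0]],[[-0.002,0.036,0],[0,0,0.07]]], "claw": 0.8}}

```text
time_s: 18.25
ee_pos: [541.1, -46.6, 288.7]
ee_rot: [-179.6, 1.1, -55.4]
force: [0.6, 0.2, 0.6]
gripper_width: 73.0
```

Emit:
{"name": "drive_tool", "arguments": {"motion": [[[-0.002,0.036,0],[0,0,0.07]],[[-0.002,0.036,0],[0,0,0.07]],[[-0.002,0.036,0],[0,0,0.07]],[[-0.002,0.036,0],[0,0,0.07]],[[-0.002,0.036,0],[0,0,0.07]],[[-0.002,0.036,0],[0,0,0.07]],[[-0.002,0.036,0],[0,0,0.07]],[[-0.002,0.036,0],[0,0,0.07]],[[-0.002,0.036,0],[0,0,0.07]],[[-0.002,0.03,0],[0,0,0.07]]]}}

```text
time_s: 19.08
ee_pos: [521.4, 309.3, 284.9]
ee_rot: [-179.9, 1.3, -15.0]
force: [0.2, -0.7, -0.6]
gripper_width: 72.6
```

```bash
python3 - <<'E'
from h import *
st()
w=cam("wrist"); a=env.grab_frame("wrist")[:,:,::-1];cv2.imwrite("pics/w6.png",a)
np.save("w6cam.npy",np.array([w[0],w[1],w[2],*w[3].ravel()]))
E
```

```text
19.08 q [29.06 19.81 77.3   0.97 83.79 43.92] p [521.4 309.3 284.9] w 72.6 F [ 0.2 -0.7 -0.6] T [-0.09 -0.   -0.03]
[[0.966, -0.258, -0.022], [-0.258, -0.966, 0.007], [-0.023, -0.001, -1.0]]
```

View pics/w6.png

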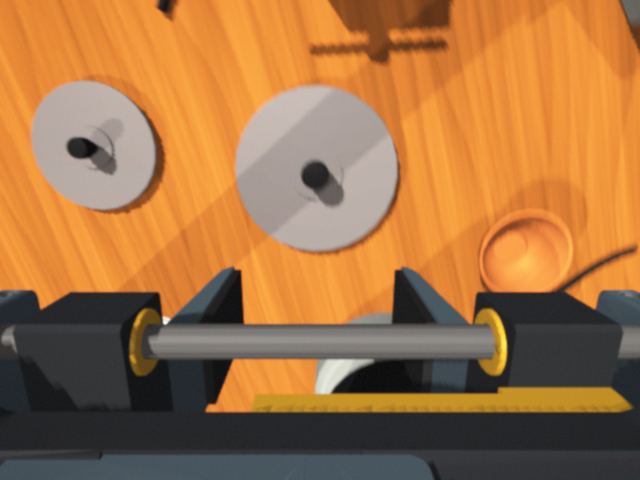

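```bash
python3 - <<'E'
from h import *
q=np.load("w6cam.npy");W=(q[0],q[1],q[2],q[3:].reshape(4,4))
im=cv2.imread("pics/w6.png");t=cv2.imread("pics/t4.png");T=cam("top");S=cam("scene");s=cv2.imread("pics/s4.png")
def fit(img,x0,y0,x1,y1,fn,hull=True):
    c=img[y0:y1,x0:x1].astype(int);m=fn(c).astype(np.uint8)*255
    m=cv2.morphologyEx(m,cv2.MORPH_OPEN,np.ones((3,3)))
    k,_=cv2.findContours(m,cv2.RETR_EXTERNAL,cv2.CHAIN_APPROX_NONE);k=max(k,key=cv2.contourArea)
    e=cv2.fitEllipse(cv2.convexHull(k));print([round(float(v),1) for v in (e[0][0]+x0,e[0][1]+y0,*e[1])]);return e[0][0]+x0,e[0][1]+y0
gray=lambda c:(abs(c[:,:,2]-c[:,:,0])<35)&(c.max(2)>70)
dark=lambda c:c.max(2)<50
l=fit(im,220,70,410,262,gray);k=fit(im,290,155,340,195,lambda c:c.max(2)<45)
lt=fit(t,120,205,215,300,gray);kt=fit(t,150,235,180,270,dark)
ls=fit(s,385,225,465,290,gray);ks=fit(s,412,236,442,262,dark)
print("lid",onz(W,*l,16),onz(T,*lt,16),onz(S,*ls,16),tri((W,*l),(T,*lt),(S,*ls)))
print("knob",onz(W,*k,47),onz(T,*kt,47),tri((W,*k),(S,*ks)),tri((W,*k),(T,*kt),(S,*ks)))
E
```

```text
[316.6, 168.4, 160.6, 161.8]
[315.5, 175.7, 21.8, 24.2]
[167.1, 252.9, 77.8, 80.1]
[164.2, 251.7, 10.6, 12.6]
[426.7, 257.4, 48.9, 64.5]
[427.2, 252.4, 5.6, 6.4]
lid [527.14471553 358.56695133  16.        ] [525.16095932 348.71398032  16.        ] [532.50670106 344.27578968  16.        ] (array([525.25497736, 352.403591  ,   3.53315312]), [5.7, 1.2, 5.2])
knob [525.18553486 352.92320348  47.        ] [525.73179422 348.36912482  47.        ] (array([522.90596425, 348.78002893,  25.09222898]), [3.0, 3.0]) (array([525.27454421, 349.70221696,  29.36588383]), [2.2, 3.2, 4.7])
```

Emit:
{"name": "drive_tool", "arguments": {"motion": [[[0.0005,0.01,-0.01],[0,0,0]],[[0.0005,0.01,-0.016],[0,0,0]],[[0.0005,0.01,-0.016],[0,0,0]],[[0,0,-0.016],[0,0,0]],[[0,0,-0.016],[0,0,0]],[[0,0,-0.01],[0,0,0]],[[0,0,0],[0,0,0]],[[0,0,0],[0,0,0]],[[0,0,0],[0,0,0]],[[0,0,0],[0,0,0]]]}}

```text
time_s: 19.97
ee_pos: [524.2, 337.1, 202.3]
ee_rot: [-179.8, 1.2, -15.3]
force: [-0.7, -1.7, 1.0]
gripper_width: 73.2
```

```bash
python3 - <<'E'
from h import *
st()
w=cam("wrist"); a=env.grab_frame("wrist")[:,:,::-1];cv2.imwrite("pics/w7.png",a)
np.save("w7cam.npy",np.array([w[0],w[1],w[2],*w[3].ravel()]))
E
```

```text
19.97 q [31.15 23.46 83.44  1.03 73.83 46.13] p [524.2 337.1 202.3] w 73.2 F [-0.7 -1.7  1. ] T [-0.1   0.08 -0.03]
[[0.964, -0.263, -0.02], [-0.263, -0.965, 0.008], [-0.021, -0.003, -1.0]]
```

View pics/w7.png

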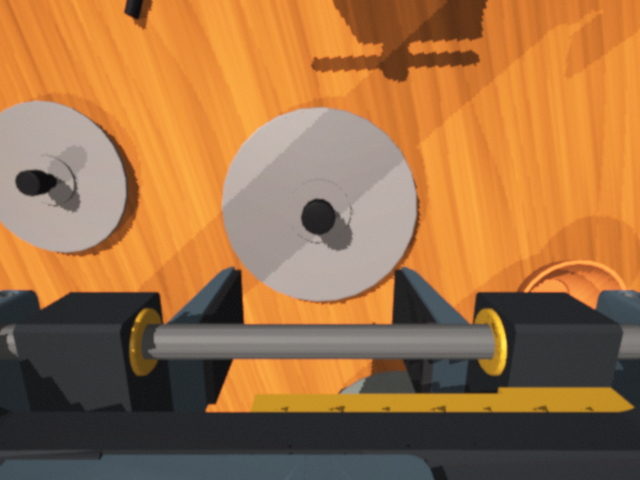

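```bash
python3 - <<'E'
from h import *
q=np.load("w7cam.npy");W=(q[0],q[1],q[2],q[3:].reshape(4,4))
im=cv2.imread("pics/w7.png");T=cam("top");S=cam("scene")
def fit(img,x0,y0,x1,y1,fn,hull=True):
    c=img[y0:y1,x0:x1].astype(int);m=fn(c).astype(np.uint8)*255
    m=cv2.morphologyEx(m,cv2.MORPH_OPEN,np.ones((3,3)))
    k,_=cv2.findContours(m,cv2.RETR_EXTERNAL,cv2.CHAIN_APPROX_NONE);k=max(k,key=cv2.contourArea)
    e=cv2.fitEllipse(cv2.convexHull(k));print([round(float(v),1) for v in (e[0][0]+x0,e[0][1]+y0,*e[1])]);return e[0][0]+x0,e[0][1]+y0
gray=lambda c:(abs(c[:,:,2]-c[:,:,0])<35)&(c.max(2)>70)
l=fit(im,200,100,430,310,gray);k=fit(im,290,190,345,245,lambda c:c.max(2)<45)
lt=(167,252.9);kt=(164.2,251.7)
print("lid",onz(W,*l,16),tri((W,*l),(T,*lt),(S,426.7,257.4)))
for z in (42,47,52):print("knob",onz(W,*k,z),tri((W,*k),(T,*kt)))
E
```

```text
[319.4, 204.0, 191.6, 193.4]
[318.4, 216.5, 31.3, 33.3]
lid [527.57096589 357.69704247  16.        ] (array([525.36633719, 351.705446  ,   3.33647862]), [4.4, 0.8, 4.7])
knob [525.10777355 350.7743022   42.        ] (array([525.60135198, 350.22668327,  40.09652925]), [0.7, 0.7])
knob [525.43646514 351.62925421  47.        ] (array([525.60135198, 350.22668327,  40.09652925]), [0.7, 0.7])
knob [525.76515673 352.48420622  52.        ] (array([525.60135198, 350.22668327,  40.09652925]), [0.7, 0.7])
```

```bash
python3 - <<'E'
from h import *
q=np.load("w7cam.npy");W=(q[0],q[1],q[2],q[3:].reshape(4,4))
s,R=st()
for z in (202,212):
  print(z,[ (R.T@(onz(W,*p,z)-s["ee_pos"])).round(1) for p in [(240,270),(395,270),(318,270)]])
print("cam in tool",(R.T@(W[3][:3,3]-s["ee_pos"])).round(1),(R.T@W[3][:3,:3]).round(3).tolist())
q=np.load("w1cam.npy");print(q[3:].reshape(4,4)[:3,3])
a=env.grab_frame("top")[:,:,::-1];cv2.imwrite("pics/t7.png",a)
cv2.imwrite("pics/c7.png",np.hstack([cv2.resize(a[205:300,107:227],(400,317)),cv2.resize(env.grab_frame("scene")[205:300,367:487,::-1],(400,317))]))
E
```

```text
20.02 q [31.16 23.47 83.44  1.03 73.83 46.13] p [524.2 337.2 202.2] w 73.0 F [-0.8  0.9  0.1] T [-0.08  0.1   0.04]
[[0.965, -0.263, -0.02], [-0.263, -0.965, 0.008], [-0.021, -0.003, -1.0]]
202 [array([-37.3, -16.4,   1. ]), array([ 36.7, -16.9,  -0.6]), array([  0.1, -16.7,   0.2])]
212 [array([-35.1, -19.8,  -9. ]), array([ 34.5, -20.3, -10.5]), array([  0.1, -20. ,  -9.8])]
cam in tool [  -0.2  -74.1 -170.4] [[1.0, -0.001, 0.001], [0.001, 0.966, 0.259], [-0.001, -0.259, 0.966]]
[ 550.05880133 -236.56633109  460.75561353]
```

View pics/c7.png

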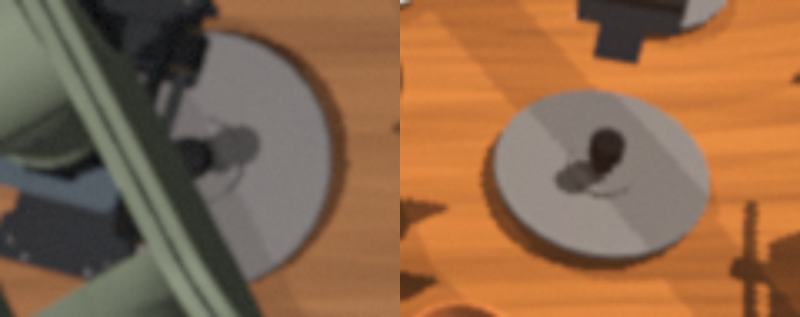

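Emit:
{"name": "drive_tool", "arguments": {"motion": [[[0.0003,0.003,-0.01],[0,0,0]],[[0.0003,0.003,-0.015],[0,0,0]],[[0.0003,0.003,-0.015],[0,0,0]],[[0.0003,0.003,-0.015],[0,0,0]],[[0.0003,0.002,-0.015],[0,0,0]],[[0,0,-0.015],[0,0,0]],[[0,0,-0.015],[0,0,0]],[[0,0,-0.01],[0,0,0]],[[0,0,0],[0,0,0]],[[0,0,0],[0,0,0]]]}}

```text
time_s: 20.95
ee_pos: [524.9, 351.1, 90.4]
ee_rot: [-180.0, 1.4, -15.2]
force: [-0.6, -0.1, 0.9]
gripper_width: 73.0
```

```bash
python3 - <<'E'
from h import *
st()
w=cam("wrist"); a=env.grab_frame("wrist")[:,:,::-1];cv2.imwrite("pics/w8.png",a)
np.save("w8cam.npy",np.array([w[0],w[1],w[2],*w[3].ravel()]))
E
```

```text
20.95 q [32.2  29.17 90.94  1.15 60.8  46.86] p [524.9 351.1  90.4] w 73.0 F [-0.6 -0.1  0.9] T [-0.06  0.02  0.05]
[[0.965, -0.263, -0.023], [-0.263, -0.965, 0.006], [-0.024, -0.0, -1.0]]
```

View pics/w8.png

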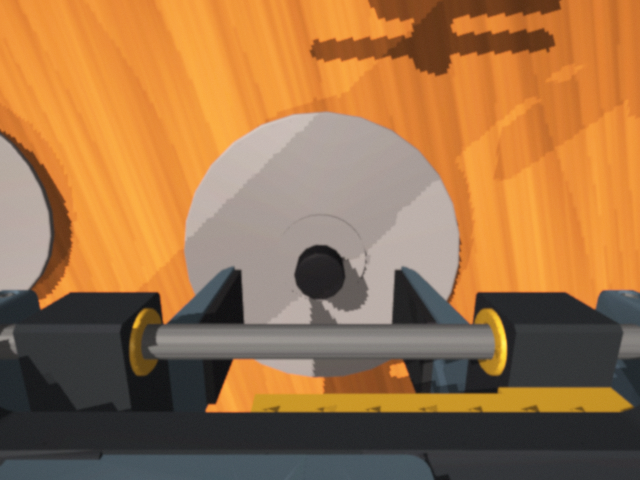

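```bash
python3 - <<'E'
from h import *
q=np.load("w8cam.npy");W=(q[0],q[1],q[2],q[3:].reshape(4,4))
im=cv2.imread("pics/w8.png")
c=im[230:310,285:355].astype(int);m=(c.max(2)<45).astype(np.uint8)*255
k,_=cv2.findContours(m,cv2.RETR_EXTERNAL,cv2.CHAIN_APPROX_NONE);k=max(k,key=cv2.contourArea)
print(cv2.boundingRect(k),cv2.fitEllipse(k))
(x,y),r=cv2.minEnclosingCircle(k);x+=285;y+=230;print(x,y,r)
for z in (45,50,56): print(z,onz(W,x,y,z))
c=im[100:390,170:470].astype(int);m=((abs(c[:,:,2]-c[:,:,0])<35)&(c.max(2)>70)).astype(np.uint8)*255
k,_=cv2.findContours(m[:150],cv2.RETR_EXTERNAL,cv2.CHAIN_APPROX_NONE);k=max(k,key=cv2.contourArea)
h=cv2.convexHull(k)[:,0]+[170,100];h=h[(h[:,1]<248)]
P=np.array([onz(W,*p,16)[:2] for p in h])
A=np.c_[2*P,np.ones(len(P))];s=np.linalg.lstsq(A,(P**2).sum(1),rcond=None)[0];print("lid circle",s[:2],np.sqrt(s[2]+s[:2]@s[:2]))
E
```

```text
(11, 16, 49, 52) ((34.820858001708984, 41.78308868408203), (47.28098678588867, 51.602134704589844), 3.571002244949341)
318.9326629638672 271.6102867126465 26.31928062438965
45 [524.59733505 351.61276079  45.        ]
50 [525.13838498 353.23367543  50.        ]
56 [525.78764491 355.178773    56.        ]
lid circle [525.2815667  352.45826014] 92.07241832248752
```

Emit:
{"name": "drive_tool", "arguments": {"motion": [[[0.0003,0.0015,-0.006],[-0.006,-0.023,0]],[[0,0,-0.01],[0,0,0]],[[0,0,-0.012],[0,0,0]],[[0,0,-0.012],[0,0,0]],[[0,0,-0.01],[0,0,0]],[[0,0,-0.008],[0,0,0]],[[0,0,-0.004],[0,0,0]],[[0,0,-0.002],[0,0,0]],[[0,0,0],[0,0,0]],[[0,0,0],[0,0,0]]]}}

```text
time_s: 21.83
ee_pos: [525.7, 352.7, 27.3]
ee_rot: [-179.9, -0.1, -15.2]
force: [-0.2, 0.5, 0.3]
gripper_width: 72.7
```

Emit:
{"name": "drive_tool", "arguments": {"motion": [[[0,0,0],[0,0,0]],[[0,0,0],[0,0,0]],[[0,0,0],[0,0,0]],[[0,0,0],[0,0,0]],[[0,0,0],[0,0,0]],[[0,0,0],[0,0,0]],[[0,0,0],[0,0,0]],[[0,0,0],[0,0,0]],[[0,0,0],[0,0,0]],[[0,0,0],[0,0,0]]], "claw": 0, "force": 40}}

```text
time_s: 22.67
ee_pos: [525.4, 352.6, 27.0]
ee_rot: [-179.9, -0.1, -15.2]
force: [0.5, 0.5, -0.2]
gripper_width: 29.2
```

```bash
python3 - <<'E'
from h import *
st()
E
```

```text
22.67 q [3.282e+01 3.258e+01 9.535e+01 1.000e-02 5.197e+01 4.804e+01] p [525.4 352.6  27. ] w 29.2 F [ 0.5  0.5 -0.2] T [-0.1   0.03 -0.02]
[[0.965, -0.263, 0.001], [-0.263, -0.965, 0.001], [0.001, -0.001, -1.0]]
```

```bash
python3 - <<'E'
from h import *
T=cam("top");S=cam("scene");t=cv2.imread("pics/t4.png");s=cv2.imread("pics/s4.png")
def circ(C,img,box,fn,z,sel=None,rad=None):
    x0,y0,x1,y1=box;c=img[y0:y1,x0:x1].astype(int);m=fn(c).astype(np.uint8)*255
    m=cv2.morphologyEx(m,cv2.MORPH_OPEN,np.ones((3,3)))
    k,_=cv2.findContours(m,cv2.RETR_EXTERNAL,cv2.CHAIN_APPROX_NONE);k=max(k,key=cv2.contourArea)
    h=cv2.convexHull(k)[:,0]+[x0,y0]
    if sel: h=h[[sel(*p) for p in h]]
    P=np.array([onz(C,*p,z)[:2] for p in h]);A=np.c_[2*P,np.ones(len(P))];q=np.linalg.lstsq(A,(P**2).sum(1),rcond=None)[0]
    r=np.sqrt(q[2]+q[:2]@q[:2]);res=np.linalg.norm(P-q[:2],axis=1)-r
    return q[:2].round(1),r.round(1),len(h),np.abs(res).max().round(1)
gray=lambda c:(abs(c[:,:,2]-c[:,:,0])<25)&(c.max(2)>70)
print("lidT",circ(T,t,(115,205,220,300),gray,16)); print("lidS",circ(S,s,(385,225,468,290),gray,16,lambda u,v:v<262))
dark=lambda c:(c.max(2)<62)
print("bowlT",circ(T,t,(233,190,330,290),lambda c:c.max(2)<60,175))
for th in(50,60,70): print("bowlS",circ(S,s,(290,195,375,285),lambda c:c.max(2)<th,175,lambda u,v:v<238))
E
```

```text
lidT (array([525.8, 348.6]), np.float64(93.2), 39, np.float64(1.3))
lidS (array([528.2, 344.7]), np.float64(91.1), 17, np.float64(0.8))
bowlT (array([542.8,  72.6]), np.float64(88.5), 40, np.float64(8.6))
bowlS (array([541.9,  70.2]), np.float64(85.0), 15, np.float64(1.6))
bowlS (array([541.1,  70. ]), np.float64(86.1), 16, np.float64(1.8))
bowlS (array([541.4,  70.7]), np.float64(87.2), 19, np.float64(2.5))
```

Emit:
{"name": "drive_tool", "arguments": {"motion": [[[0,0,0.012],[0,0,0]],[[0,0,0.025],[0,0,0]],[[0,0,0.03],[0,0,0]],[[0,0,0.03],[0,0,0]],[[0,-0.008,0.03],[0,0,0]],[[0.002,-0.02,0.03],[0,0,0]],[[0.002,-0.025,0.025],[0,0,0]],[[0.002,-0.027,0.015],[0,0,0]],[[0.002,-0.03,0.008],[0,0,0]],[[0.002,-0.03,0],[0,0,0]]]}}

```text
time_s: 23.5
ee_pos: [536.2, 211.8, 235.3]
ee_rot: [-179.8, -0.3, -15.2]
force: [0.4, -0.1, -0.9]
gripper_width: 29.4
```

Emit:
{"name": "drive_tool", "arguments": {"motion": [[[0.002,-0.03,0],[0,0,0]],[[0.002,-0.03,0],[0,0,0]],[[0.001,-0.03,0],[0,0,0]],[[0.001,-0.02,0],[0,0,0]],[[0.0006,-0.015,0],[0,0,0]],[[0,-0.008,0],[0,0,0]],[[0,-0.0046,-0.005],[0,0,0]],[[0,0,-0.005],[0,0,0]],[[0,0,-0.003],[0,0,0]],[[0,0,0],[0,0,0]]]}}

```text
time_s: 24.33
ee_pos: [541.2, 75.8, 217.7]
ee_rot: [-180.0, 0.1, -15.2]
force: [0.7, 0.4, -2.3]
gripper_width: 29.2
```

```bash
python3 - <<'E'
from h import *
st()
a=env.grab_frame("scene")[:,:,::-1];b=env.grab_frame("top")[:,:,::-1]
cv2.imwrite("pics/s9.png",a);cv2.imwrite("pics/t9.png",b);st()
cv2.imwrite("pics/c9.png",np.hstack([cv2.resize(a[165:300,250:430],(400,300)),cv2.resize(b[165:315,190:390],(400,300))]))
E
```

```text
24.33 q [6.720e+00 1.564e+01 9.294e+01 8.000e-02 7.148e+01 2.187e+01] p [541.2  75.8 217.7] w 29.2 F [ 0.7  0.4 -2.3] T [-0.04  0.08  0.01]
[[0.965, -0.262, -0.001], [-0.262, -0.965, 0.001], [-0.002, -0.001, -1.0]]
24.43 q [6.720e+00 1.561e+01 9.286e+01 7.000e-02 7.150e+01 2.187e+01] p [541.8  75.8 218.6] w 29.1 F [-0.3 -0.2 -1. ] T [-0.12  0.08  0.04]
[[0.965, -0.262, 0.0], [-0.262, -0.965, 0.001], [0.0, -0.001, -1.0]]
```

View pics/c9.png

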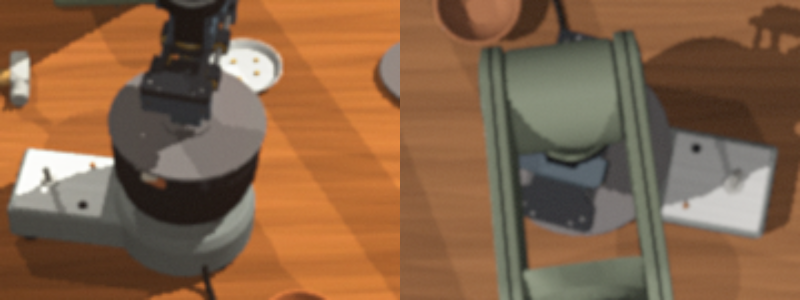

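```bash
python3 - <<'E'
from h import *
T=cam("top");S=cam("scene");t=cv2.imread("pics/t9.png");s=cv2.imread("pics/s9.png")
# manual-ish edge pick: scan rays for the lid edge in scene: transitions at rows
for nm,img,box in (("s9",s,(290,180,385,270)),("t9",t,(225,190,345,300))):
    x0,y0,x1,y1=box;c=img[y0:y1,x0:x1].astype(int);m=((abs(c[:,:,2]-c[:,:,0])<28)&(c.max(2)>62)&(abs(c[:,:,1]-c[:,:,2])<15)).astype(np.uint8)*255
    big=cv2.resize(img[y0:y1,x0:x1],None,fx=4,fy=4,interpolation=cv2.INTER_CUBIC);mb=cv2.resize(m,None,fx=4,fy=4,interpolation=0)
    cv2.imwrite(f"pics/m_{nm}.png",np.hstack([big,cv2.cvtColor(mb,cv2.COLOR_GRAY2BGR)]));print(big.shape)
E
```

```text
(360, 380, 3)
(440, 480, 3)
```

View pics/m_s9.png

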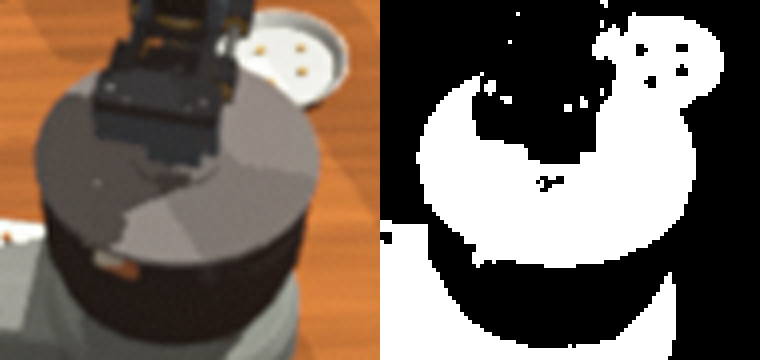

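View pics/m_t9.png

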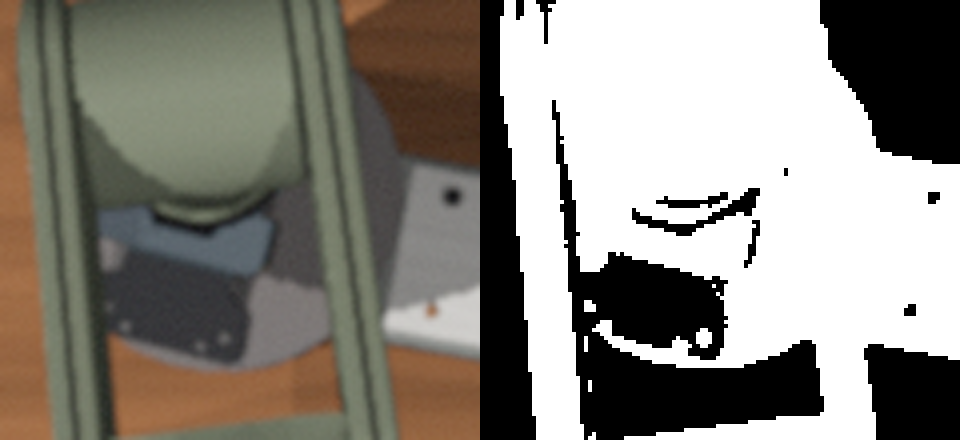

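```bash
python3 - <<'E'
from h import *
S=cam("scene");T=cam("top");s4=cv2.imread("pics/s4.png").astype(int);s9=cv2.imread("pics/s9.png").astype(int)
def ext(C,c,r,z):
    a=np.linspace(0,2*np.pi,361);p=np.array([proj(C,(c[0]+r*np.cos(x),c[1]+r*np.sin(x),z)) for x in a]);return p
# bowl rim extremes in s4: subpixel via brightness (red channel) profile over rows 225..236
for v in range(224,240,2):
    row=s4[v,285:385,2].astype(float)
    d=row<75
    i=np.where(d)[0];print(v,285+i.min(),285+i.max(),end=" | ")
print()
for v in range(214,226,2):
    row=s9[v,285:385]; m=(abs(row[:,2]-row[:,0])<35)&(row.max(1)>50);i=np.where(row[:,2]-row[:,0]<40)[0]; print(v,285+i.min(),285+i.max(),end=" | ")
print()
for c in((542,73),(542,76)):
    b=ext(S,c,90,175);l=ext(S,c,94,207)
    print(c,"bowl",b[:,0].min(),b[:,0].max(),b[b[:,0].argmin(),1],"lid",l[:,0].min(),l[:,0].max(),l[l[:,0].argmin(),1],"lid bottom row",l[:,1].max(),"bowl top row",b[:,1].min(),b[:,1].max())
    l=ext(T,c,94,207);print("top lid",l[:,0].min(),l[:,0].max(),l[:,1].min(),l[:,1].max())
cv2.imwrite("pics/bowl4.png",cv2.resize(cv2.imread("pics/s4.png")[195:285,290:385],None,fx=8,fy=6.6,interpolation=cv2.INTER_CUBIC))
E
```

```text
224 301 365 | 226 301 365 | 228 301 366 | 230 301 366 | 232 301 365 | 234 302 365 | 236 302 365 | 238 302 364 | 
214 300 368 | 216 299 368 | 218 299 368 | 220 299 368 | 222 299 368 | 224 299 368 | 
(542, 73) bowl 300.6912758292379 368.5574159294689 227.1247254912558 lid 298.77464354373365 370.8959449816893 218.93920307847975 lid bottom row 245.69298814766768 bowl top row 202.2102428994893 252.58137747616675
top lid 234.8881285157409 325.9098998462699 191.7571880539699 282.23077784960464
(542, 76) bowl 301.8216330144721 369.6869330319376 227.08445532586992 lid 299.92476493622473 372.04515797831294 218.8986334589103 lid bottom row 245.64921998105854 bowl top row 202.17274885170477 252.53812585516985
top lid 233.43028771203856 324.46255160971816 191.76759173104693 282.246674156264
```

View pics/bowl4.png

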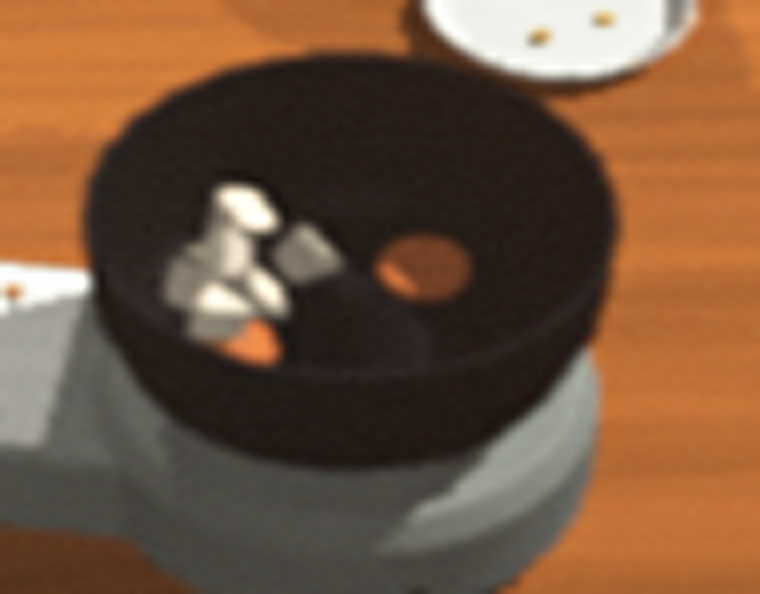

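Emit:
{"name": "drive_tool", "arguments": {"motion": [[[0.0005,0,-0.004],[0,0,0]],[[0,0,-0.005],[0,0,0]],[[0,0,-0.005],[0,0,0]],[[0,0,-0.003],[0,0,0]],[[0,0,-0.002],[0,0,0]],[[0,0,-0.002],[0,0,0]],[[0,0,-0.001],[0,0,0]],[[0,0,0],[0,0,0]],[[0,0,0],[0,0,0]],[[0,0,0],[0,0,0]]]}}

```text
time_s: 25.27
ee_pos: [542.6, 74.9, 197.2]
ee_rot: [-179.9, -0.1, -15.2]
force: [0.2, -0.2, -2.3]
gripper_width: 29.0
```

```bash
python3 - <<'E'
from h import *
st()
E
```

```text
25.27 q [6.630e+00 1.646e+01 9.484e+01 5.000e-02 6.860e+01 2.185e+01] p [542.6  74.9 197.2] w 29.0 F [ 0.2 -0.2 -2.3] T [-0.05  0.04  0.02]
[[0.965, -0.263, 0.002], [-0.263, -0.965, 0.001], [0.001, -0.001, -1.0]]
```

Emit:
{"name": "drive_tool", "arguments": {"motion": [[[0,0,-0.001],[0,0,0]],[[0,0,-0.001],[0,0,0]],[[0,0,-0.001],[0,0,0]],[[0,0,-0.001],[0,0,0]],[[0,0,-0.0005],[0,0,0]],[[0,0,-0.0005],[0,0,0]],[[0,0,-0.0005],[0,0,0]],[[0,0,0],[0,0,0]],[[0,0,0],[0,0,0]],[[0,0,0],[0,0,0]]]}}

```text
time_s: 26.1
ee_pos: [542.4, 75.0, 192.2]
ee_rot: [-179.9, -0.1, -15.2]
force: [-2.8, -0.7, 5.1]
gripper_width: 28.6
```

```bash
python3 - <<'E'
from h import *
st()
E
```

```text
26.1 q [6.640e+00 1.665e+01 9.532e+01 5.000e-02 6.793e+01 2.185e+01] p [542.4  75.  192.2] w 28.6 F [-2.8 -0.7  5.1] T [-0.13  0.64 -0.04]
[[0.965, -0.263, 0.002], [-0.263, -0.965, 0.001], [0.001, -0.001, -1.0]]
```

Emit:
{"name": "drive_tool", "arguments": {"motion": [[[0,0,0],[0,0,0]],[[0,0,0],[0,0,0]],[[0,0,0],[0,0,0]],[[0,0,0],[0,0,0]],[[0,0,0],[0,0,0]],[[0,0,0.005],[0,0,0]],[[0,0,0.015],[0,0,0]],[[0,0,0.02],[0,0,0]],[[0,0,0.03],[0,0,0]],[[0,-0.02,0.03],[0,0,0]]], "claw": 0.65}}

```text
time_s: 26.93
ee_pos: [542.1, 57.0, 292.3]
ee_rot: [-179.8, 0.1, -15.1]
force: [1.3, -0.7, 0.1]
gripper_width: 59.1
```

Emit:
{"name": "drive_tool", "arguments": {"motion": [[[0,-0.03,0.02],[0,0,0]],[[0,-0.035,0],[0,0,0]],[[-0.002,-0.035,0],[0,0,0]],[[-0.002,-0.03,0],[0,0,0]],[[-0.002,-0.02,0],[0,0,0]],[[0,-0.01,0],[0,0,0]],[[0,0,0],[0,0,0]],[[0,0,0],[0,0,0]],[[0,0,0],[0,0,0]],[[0,0,0],[0,0,0]]], "claw": 0}}

```text
time_s: 27.77
ee_pos: [536.7, -103.7, 311.5]
ee_rot: [-179.9, -0.0, -15.1]
force: [0.1, 0.4, -0.4]
gripper_width: 0.5
```

```bash
python3 - <<'E'
from h import *
st()
w=cam("wrist");c=env.grab_frame("wrist")[:,:,::-1];cv2.imwrite("pics/w10.png",c)
np.save("w10cam.npy",np.array([w[0],w[1],w[2],*w[3].ravel()]))
a=env.grab_frame("scene")[:,:,::-1];b=env.grab_frame("top")[:,:,::-1]
cv2.imwrite("pics/s10.png",a);cv2.imwrite("pics/t10.png",b)
cv2.imwrite("pics/c10.png",np.hstack([cv2.resize(a[165:300,250:430],(400,300)),cv2.resize(b[165:315,190:390],(400,300))]))
E
```

```text
27.77 q [-12.21  13.11  83.01   0.1   83.83   2.92] p [ 536.7 -103.7  311.5] w 0.5 F [ 0.1  0.4 -0.4] T [-0.09  0.06  0.05]
[[0.965, -0.261, 0.001], [-0.261, -0.965, 0.001], [0.001, -0.002, -1.0]]
```

View pics/c10.png

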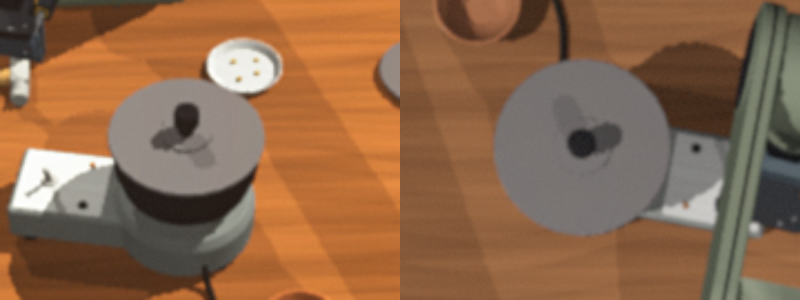

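View pics/w10.png

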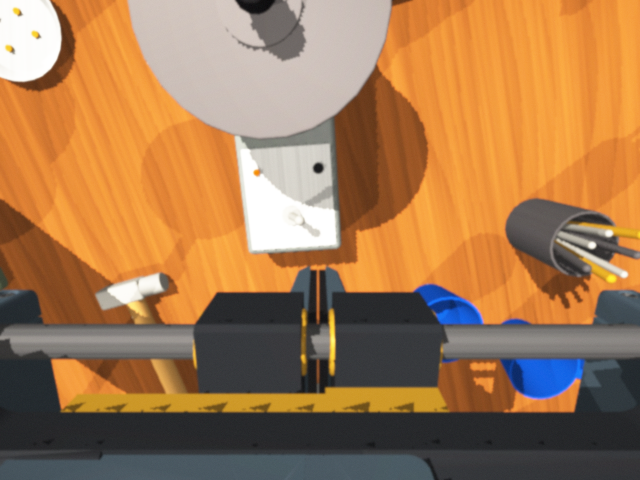

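```bash
python3 - <<'E'
from h import *
w=cv2.imread("pics/w10.png");s=cv2.imread("pics/s10.png");t=cv2.imread("pics/t4.png")
cv2.imwrite("pics/c11.png",np.hstack([cv2.resize(w[180:260,240:347],(400,300),interpolation=2),cv2.resize(s[225:270,250:310],(400,300),interpolation=2)]))
cv2.imwrite("pics/c12.png",cv2.resize(t[190:290,235:385],(800,533),interpolation=2))
E
```

```text
(no output)
```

View pics/c11.png

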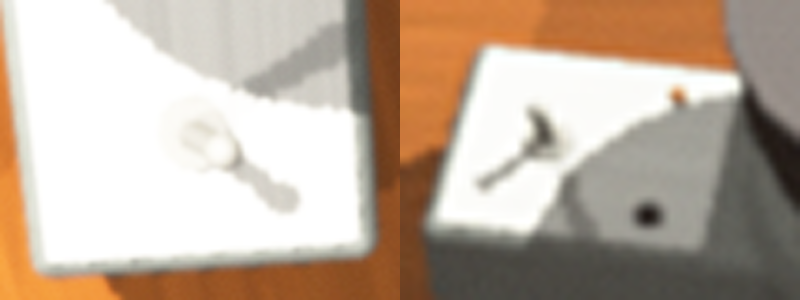

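View pics/c12.png

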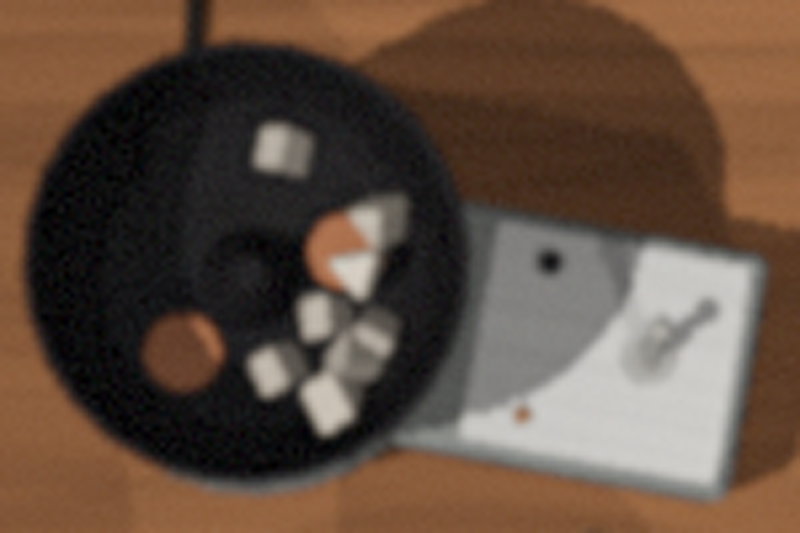

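```bash
python3 - <<'E'
from h import *
q=np.load("w10cam.npy");W=(q[0],q[1],q[2],q[3:].reshape(4,4));S=cam("scene");T=cam("top")
s=3.74
tip=(240+222/s,180+150/s);st_=(250+135*.15,225+112*.15)
print("tip",onz(W,*tip,95),tri((W,*tip),(S,*st_)))
print("collar",onz(W,240+195/s,180+135/s,64))
P={k:onz(W,240+x/s,180+y/s,62) for k,(x,y) in dict(fl=(42,270),fr=(372,250)).items()};print(P)
n=P["fr"]-P["fl"];print("far edge len",np.linalg.norm(n),np.degrees(np.arctan2(n[1],n[0])))
b=np.array([542.4,75.2]);m=(P["fr"]+P["fl"])[:2]/2;d=m-b;print(d,np.linalg.norm(d),d/np.linalg.norm(d))
u=d/np.linalg.norm(d);pv=b+175*u;off=np.array([u[1],-u[0]]);print("pivot",pv,"ydir -?",off)
E
```

```text
tip [518.19265729 -99.6250179   95.        ] (array([ 517.70350007, -102.11153374,   92.64942216]), [2.1, 2.1])
collar [508.62274613 -98.4806606   64.        ]
{'fl': array([ 450.85405293, -127.08789533,   62.        ]), 'fr': array([ 551.11730029, -147.67204415,   62.        ])}
far edge len 102.35441345426545 -11.601677862696835
[ -41.41432339 -212.57996974] 216.57652162057968 [-0.19122259 -0.9815467 ]
pivot [508.93604675 -96.57067221] ydir -? [-0.9815467   0.19122259]
```

Emit:
{"name": "drive_tool", "arguments": {"motion": [[[0.002,0,-0.015],[0,0,0]],[[0.002,0,-0.028],[0,0,0]],[[0.002,-0.0005,-0.032],[0,0,0]],[[0.002,-0.0005,-0.032],[0,0,0]],[[0.002,-0.0005,-0.032],[0,0,0]],[[0.002,-0.0005,-0.03],[0,0,0]],[[0.001,-0.0005,-0.025],[0,0,0]],[[0,0,-0.018],[0,0,0]],[[0,0,-0.01],[0,0,0]],[[0,0,-0.007],[0,0,0]]]}}

```text
time_s: 28.75
ee_pos: [549.1, -107.0, 81.3]
ee_rot: [-179.9, 0.0, -15.2]
force: [0.1, -0.5, 0.1]
gripper_width: 0.5
```

```bash
python3 - <<'E'
from h import *
st()
a=env.grab_frame("scene")[:,:,::-1];c=env.grab_frame("wrist")[:,:,::-1]
cv2.imwrite("pics/c13.png",np.hstack([cv2.resize(a[205:295,230:350],(400,300),interpolation=2),cv2.resize(c,(400,300))]))
E
```

```text
28.75 q [-1.2250e+01  2.3620e+01  1.0239e+02  9.0000e-02  5.4030e+01  2.9000e+00] p [ 549.1 -107.    81.3] w 0.5 F [ 0.1 -0.5  0.1] T [-0.1   0.08  0.  ]
[[0.965, -0.262, -0.0], [-0.262, -0.965, 0.001], [-0.001, -0.001, -1.0]]
```

View pics/c13.png

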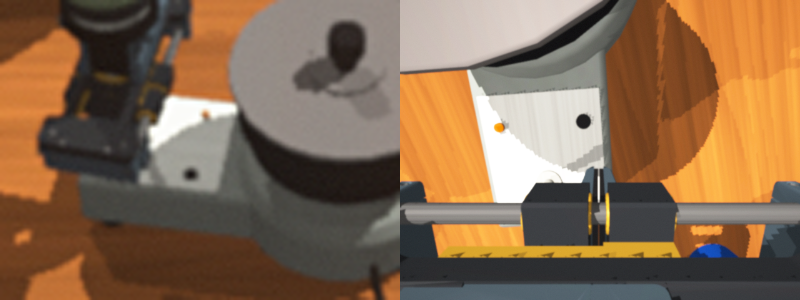

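Emit:
{"name": "drive_tool", "arguments": {"motion": [[[-0.004,0.0008,0],[0,0,0]],[[-0.004,0.0008,0],[0,0,0]],[[-0.004,0.0008,0],[0,0,0]],[[-0.004,0.0008,0],[0,0,0]],[[-0.004,0.0008,0],[0,0,0]],[[-0.003,0.0006,0],[0,0,0]],[[-0.003,0.0006,0],[0,0,0]],[[-0.003,0.0006,0],[0,0,0]],[[-0.002,0.0004,0],[0,0,0]],[[-0.002,0.0004,0],[0,0,0]]]}}

```text
time_s: 29.68
ee_pos: [516.1, -100.8, 82.4]
ee_rot: [-179.9, -0.0, -15.2]
force: [0.4, -0.1, 0.8]
gripper_width: 0.3
```

```bash
python3 - <<'E'
from h import *
st()
E
```

```text
29.68 q [-1.2350e+01  2.0900e+01  1.0683e+02  9.0000e-02  5.2240e+01  2.8300e+00] p [ 516.1 -100.8   82.4] w 0.3 F [ 0.4 -0.1  0.8] T [-0.14 -0.07 -0.02]
[[0.965, -0.263, 0.001], [-0.263, -0.965, 0.001], [0.0, -0.001, -1.0]]
```

Emit:
{"name": "drive_tool", "arguments": {"motion": [[[-0.001,0.0002,0],[0,0,0]],[[-0.001,0.0002,0],[0,0,0]],[[-0.001,0.0002,0],[0,0,0]],[[-0.001,0.0002,0],[0,0,0]],[[-0.001,0.0002,0],[0,0,0]],[[0,0,0],[0,0,0]],[[0,0,0],[0,0,0]],[[0,0,0],[0,0,0]],[[0,0,0],[0,0,0]],[[0,0,0],[0,0,0]]]}}

```text
time_s: 30.52
ee_pos: [511.3, -99.9, 82.4]
ee_rot: [-179.9, -0.0, -15.2]
force: [0.5, -0.8, 0.1]
gripper_width: 0.8
```

```bash
python3 - <<'E'
from h import *
st()
a=env.grab_frame("scene")[:,:,::-1];c=env.grab_frame("wrist")[:,:,::-1];b=env.grab_frame("top")[:,:,::-1]
cv2.imwrite("pics/c14.png",np.hstack([cv2.resize(a[205:295,230:350],(400,300),interpolation=2),cv2.resize(c[180:420,220:540],(400,300),interpolation=2)]))
E
```

```text
30.52 q [-1.2370e+01  2.0520e+01  1.0745e+02  9.0000e-02  5.2000e+01  2.8100e+00] p [511.3 -99.9  82.4] w 0.8 F [ 0.5 -0.8  0.1] T [-0.07 -0.08 -0.  ]
[[0.965, -0.263, 0.001], [-0.263, -0.965, 0.001], [0.0, -0.001, -1.0]]
```

View pics/c14.png

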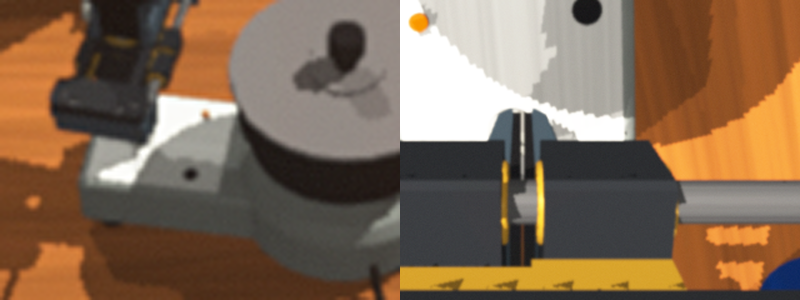

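Emit:
{"name": "drive_tool", "arguments": {"motion": [[[-0.001,0.0002,0],[0,0,0]],[[-0.001,0.0002,0],[0,0,0]],[[-0.001,0.0002,0],[0,0,0]],[[-0.001,0.0002,0],[0,0,0]],[[0,0,0],[0,0,0]],[[0,0,0],[0,0,0]],[[0,0,0],[0,0,0]],[[0,0,0],[0,0,0]],[[0,0,0],[0,0,0]],[[0,0,0],[0,0,0]]]}}

```text
time_s: 31.5
ee_pos: [509.4, -99.6, 83.1]
ee_rot: [-179.9, -0.3, -15.2]
force: [5.1, -1.3, -1.4]
gripper_width: 0.3
```

Emit:
{"name": "drive_tool", "arguments": {"motion": [[[-0.001,0.0002,0],[0,0,0]],[[-0.001,0.0002,0],[0,0,0]],[[0,0,0],[0,0,0]],[[0,0,0],[0,0,0]],[[0,0,0],[0,0,0]],[[0,0,0],[0,0,0]],[[0,0,0],[0,0,0]],[[0,0,0],[0,0,0]],[[0,0,0],[0,0,0]],[[0,0,0],[0,0,0]]]}}

```text
time_s: 32.33
ee_pos: [509.1, -99.6, 83.5]
ee_rot: [-179.9, -0.5, -15.2]
force: [6.9, -1.2, -2.2]
gripper_width: 0.6
```

```bash
python3 - <<'E'
from h import *
st()
E
```

```text
32.33 q [-1.2380e+01  2.0040e+01  1.0805e+02  9.0000e-02  5.1380e+01  2.8000e+00] p [509.1 -99.6  83.5] w 0.6 F [ 6.9 -1.2 -2.2] T [-0.4  -1.38 -0.03]
[[0.965, -0.263, 0.009], [-0.263, -0.965, -0.001], [0.009, -0.002, -1.0]]
```

The force rises to 6.9 N, well above the 1–2 N the lever needs, and the tool stops advancing, so the lever is at its end stop. I'll back off and check.

Emit:
{"name": "drive_tool", "arguments": {"motion": [[[0.006,-0.001,0],[0,0,0]],[[0.012,-0.002,0],[0,0,0]],[[0.01,-0.002,0.005],[0,0,0]],[[0.005,-0.005,0.03],[0,0,0]],[[0,-0.02,0.04],[0,0,0]],[[0,-0.02,0.04],[0,0,0]],[[0,-0.02,0.04],[0,0,0]],[[0,-0.02,0.04],[0,0,0]],[[0,-0.01,0.03],[0,0,0]],[[0,0,0.01],[0,0,0]]]}}

```text
time_s: 33.17
ee_pos: [539.1, -195.5, 311.5]
ee_rot: [180.0, -0.4, -15.4]
force: [-0.2, -0.7, -0.4]
gripper_width: 0.4
```

Emit:
{"name": "drive_tool", "arguments": {"motion": [[[0,-0.01,0],[0,0,0]],[[0,-0.005,0],[0,0,0]],[[0,0,0],[0,0,0]],[[0,0,0],[0,0,0]],[[0,0,0],[0,0,0]],[[0,0,0],[0,0,0]],[[0,0,0],[0,0,0]],[[0,0,0],[0,0,0]],[[0,0,0],[0,0,0]],[[0,0,0],[0,0,0]]]}}

```text
time_s: 34.0
ee_pos: [538.5, -208.1, 306.6]
ee_rot: [-179.9, -0.1, -15.2]
force: [0.5, -1.1, -0.3]
gripper_width: 0.8
```

```bash
python3 - <<'E'
from h import *
st()
w=cam("wrist");c=env.grab_frame("wrist")[:,:,::-1];cv2.imwrite("pics/w15.png",c)
np.save("w15cam.npy",np.array([w[0],w[1],w[2],*w[3].ravel()]))
a=env.grab_frame("scene")[:,:,::-1];b=env.grab_frame("top")[:,:,::-1]
cv2.imwrite("pics/s15.png",a);cv2.imwrite("pics/t15.png",b)
cv2.imwrite("pics/c15.png",np.hstack([cv2.resize(a[190:280,250:370],(400,300),interpolation=2),cv2.resize(b[190:290,230:363],(400,300),interpolation=2)]))
E
```

```text
34.0 q [-2.232e+01  1.614e+01  7.956e+01  8.000e-02  8.425e+01 -7.100e+00] p [ 538.5 -208.1  306.6] w 0.8 F [ 0.5 -1.1 -0.3] T [-0.12  0.04  0.03]
[[0.965, -0.263, 0.001], [-0.263, -0.965, 0.001], [0.001, -0.001, -1.0]]
```

View pics/w15.png

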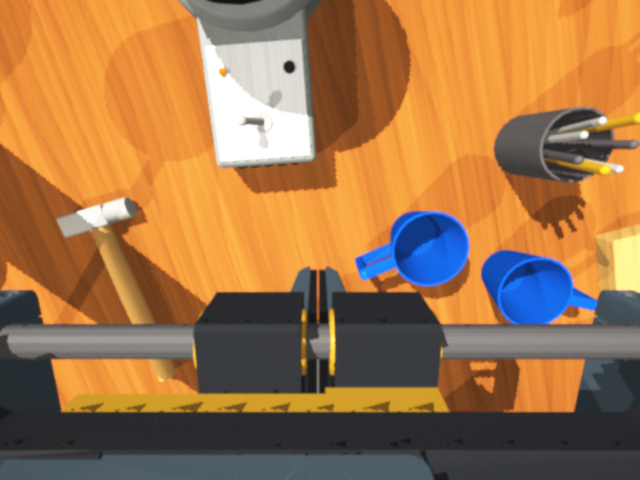

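View pics/c15.png

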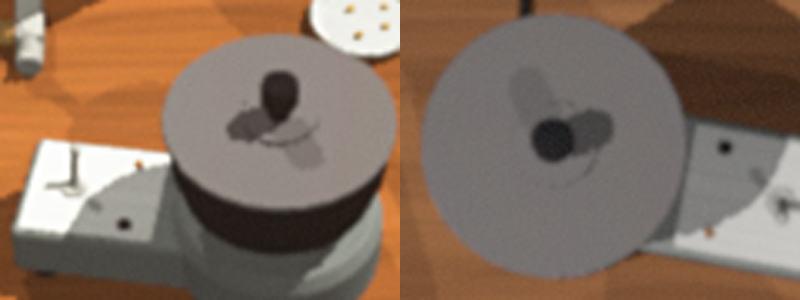

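View pics/s15.png

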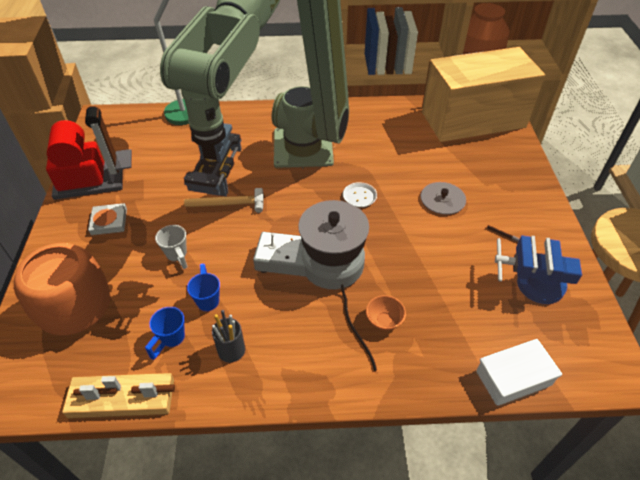

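```bash
python3 - <<'E'
from h import *
w=cv2.imread("pics/w15.png");s=cv2.imread("pics/s15.png")
cv2.imwrite("pics/c16.png",np.hstack([cv2.resize(w[90:160,210:303],(400,300),interpolation=2),cv2.resize(s[225:270,250:310],(400,300),interpolation=2)]))
q=np.load("w15cam.npy");W=(q[0],q[1],q[2],q[3:].reshape(4,4));S=cam("scene")
pv=np.array([508.8,-97.5]);d=np.array([-.9815,.191])
for a in(-24,0,12,24):
    a=np.radians(a);p=np.r_[pv+34*np.sin(a)*d,64+34*np.cos(a)];u=proj(W,p);v=proj(S,p);print(a.round(2),"w crop",((u[0]-210)*4.3,(u[1]-90)*4.29),"s crop",(400+(v[0]-250)/.15,(v[1]-225)/.15))
p=np.r_[pv,64];u=proj(W,p);v=proj(S,p);print("pivot",((u[0]-210)*4.3,(u[1]-90)*4.29),(400+(v[0]-250)/.15,(v[1]-225)/.15))
E
```

```text
-0.42 w crop (np.float64(265.384715925507), np.float64(119.47876190441234)) s crop (np.float64(543.9934209855812), np.float64(117.3902253919503))
0.0 w crop (np.float64(201.90342593428255), np.float64(123.37015718479886)) s crop (np.float64(550.257709313424), np.float64(88.0153969358391))
0.21 w crop (np.float64(170.84747407523324), np.float64(126.06882546666183)) s crop (np.float64(553.8136676814809), np.float64(76.60701686452494))
0.42 w crop (np.float64(142.54469897911463), np.float64(129.07716771398844)) s crop (np.float64(557.4362455632786), np.float64(68.08607473791464))
pivot (np.float64(223.48298119806273), np.float64(133.1020549672912)) (np.float64(555.917825844443), np.float64(140.13180406985538))
```

View pics/c16.png

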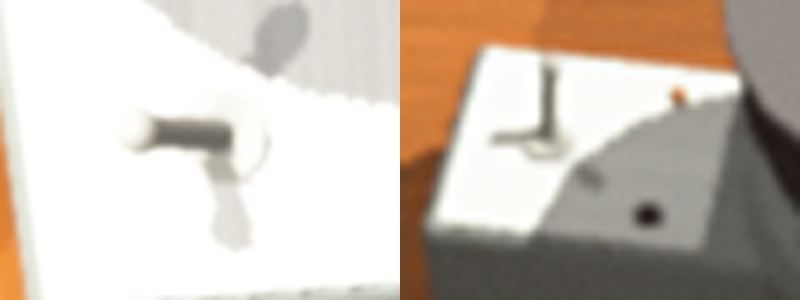

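```bash
python3 - <<'E'
from h import *
T=cam("top");S=cam("scene");t=cv2.imread("pics/t15.png");s=cv2.imread("pics/s15.png")
def circ(C,img,box,z,sel=None):
    x0,y0,x1,y1=box;c=img[y0:y1,x0:x1].astype(int);m=((abs(c[:,:,2]-c[:,:,0])<25)&(c.max(2)>85)&(c.max(2)<150)).astype(np.uint8)*255
    m=cv2.morphologyEx(m,cv2.MORPH_OPEN,np.ones((5,5)))
    k,_=cv2.findContours(m,cv2.RETR_EXTERNAL,cv2.CHAIN_APPROX_NONE);k=max(k,key=cv2.contourArea);h=cv2.convexHull(k)[:,0]+[x0,y0]
    if sel:h=h[[sel(*p) for p in h]]
    P=np.array([onz(C,*p,z)[:2] for p in h]);A=np.c_[2*P,np.ones(len(P))];q=np.linalg.lstsq(A,(P**2).sum(1),rcond=None)[0];r=np.sqrt(q[2]+q[:2]@q[:2])
    return q[:2].round(1),r.round(1),len(h),np.abs(np.linalg.norm(P-q[:2],axis=1)-r).max().round(1)
for z in (178,181,186): print(z,circ(T,t,(228,185,325,290),z,lambda u,v:u<310),circ(S,s,(295,200,372,262),z))
w=cv2.imread("pics/s15.png");cv2.imwrite("pics/c17.png",cv2.resize(w[195:285,285:385],(800,600),interpolation=2))
E
```

```text
178 (array([542.5,  72.8]), np.float64(92.9), 29, np.float64(0.9)) (array([568.4,  81.3]), np.float64(30.4), 10, np.float64(5.8))
181 (array([542.2,  72.7]), np.float64(92.6), 29, np.float64(0.9)) (array([571.1,  81.1]), np.float64(30.3), 10, np.float64(5.8))
186 (array([541.7,  72.6]), np.float64(92.2), 29, np.float64(0.9)) (array([575.5,  80.7]), np.float64(30.2), 10, np.float64(5.8))
```

View pics/c17.png

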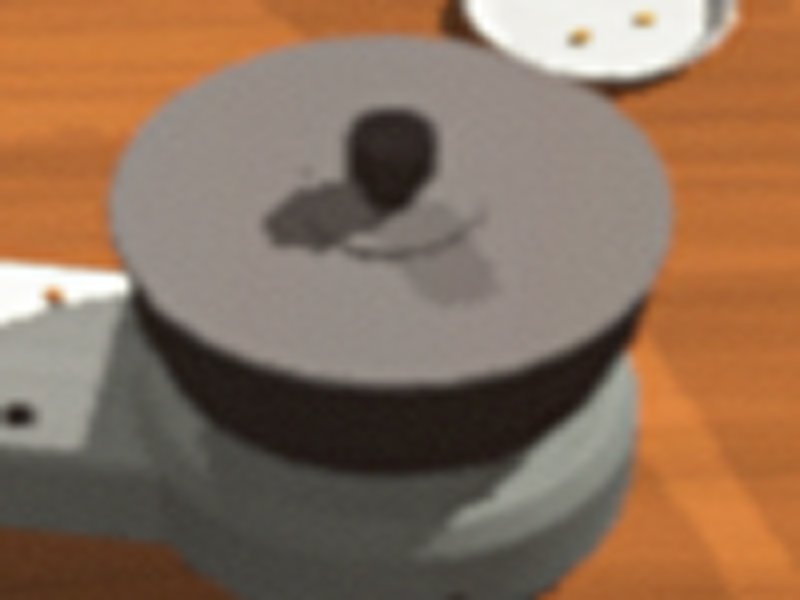

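The lid and bowl are concentric in the same camera, (542.2, 72.7) against (542.8, 72.6). The lid looks level, the lever is at its full-on position, and the jug stands upright. I'm handing the job in.

```bash
python3 -c "
from workcell import env
print(env.job_done(), env.state()['time_s'])"
```

```text
the job is handed in; nothing more can be done
the job is handed in; nothing more can be done
```

The tumbler is charged, closed and switched on, and I handed the job in with the clock at about 34 s of the 72 s allowed. The hand-in gives no verdict, so the checks below are my own.

**What I did:** I gripped the steel jug by its handle, tipped it to about 140° over the bowl and stood it back in its old place. Then I lowered the large lid onto the rim and pushed the lever until it stopped.

**Last checks:**
- **Ceramic pieces:** the top view after the pour showed all eight in the bowl, the jug empty and none on the bench.
- **Jug:** it stands upright, and I lowered it until it touched the bench before letting go.
- **Lid:** it touched down at tool height 192.2 mm (192 expected). From the same camera it sits within about 1 mm of the bowl's centre, and it looks level. I did not measure its tilt directly, and my circle fit of the lid in the scene view failed.
- **Lever:** it stopped against about 7 N, more than the 1–2 N it needs to move. Its tip is where full on should put it: about 2 px off (enlarged crop) in the wrist view, about 1 px in the scene view.
- **Copper bowl:** it was not touched.

**Disagreement:** the top and scene cameras placed things near the lid 4–8 mm off from the wrist camera. I used the wrist camera for the lid grasp and same-camera comparisons to place the lid.

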